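Weigh a lot of model trains on a spring scale

ROBOT

A 7-joint arm with a two-finger parallel gripper is mounted at the origin on the work surface. World frame = base frame: x ahead of the robot, y to its left, z up, the work surface at z = 0. Lengths are in m, angles in rad, forces in N, time in s.
With the tool pointing down it reaches from about 0.425 to 0.95 m from the base axis. Payload 4.7 kg.
Tool frame: the origin (TCP) lies midway between the tips of the shut fingers; the grasp point (between the pads) lies 19 mm behind it; z points along the fingers, x is the direction in which the jaws open and shut, and the axes are right-handed (so a half turn about z gives the same grasp; the last joint's range is limited). The gripper opens to 87 mm and grips with 3 to 60 N. Pads are 19 mm wide; open, the fingers measure 117 mm over their backs; the gripper's body (75 mm by 190 mm) begins 51 mm behind the grasp point.
Start: joints at [1.184, 0.469, -0.049, 1.532, 0.024, 1.141, -0.082], TCP at [0.236, -0.632, 0.223] pointing down, gripper open.
Joint ranges: [-2.59, 2.59], [-0.33, 1.99], [-1.39, 1.29], [0.1, 2.45], [-1.04, 4.18], [0.21, 1.99], [-2.66, 2.66]. Speed limits (rad/s): [2.57, 2.57, 3.14, 3.14, 3.14, 3.14, 3.14].

INTERFACE

Orientations are given as a rotation vector (axis times angle).
In Python, from bench import manip gives the robot as it stands.
- The arm moves only by the tool play_rows, never from a script. Its argument "commands" is a list of rows, each an object with "linear": the shift along the world's x, y, z in m, a list of three; "yaw": the turn about the world's z in rad; "fingers": the closure in counts, from 0 (fully open) to 255 (shut). A call has 1 to 12 rows; each row is the pose to reach, as a shift and turn from the pose commanded when the call began; what a row does not reach only later rows make up. A row lasts 1/8 s, in which the tool goes at most 62.5 mm and 10.7 degrees, less where a joint would pass 70% of its speed; a pose out of reach is approached as far as the arm can. A call with a gripper value outside its range is refused whole. The fingers move at their own pace and stop on an object; the grip force is fixed at half the most. Time passes only in rows, so rows that repeat a pose let the fingers close. It gives the time, the measured TCP pose, the force and the opening at its end, in the units of the state.
- manip.sense(): the state, without advancing time (a new reading comes with each control period).
- manip.grab_frame(name): name is "scene" or "side" or "wrist"; returns the picture (384x512x3 uint8, blue, green, red); there is no depth.
- manip.calibration(name): a dict with "fx", "fy", "cx", "cy" (pixels), "k1" (the pictures are not rectified: a ray, as slopes to the right and down, at radius r is drawn at 1 + k1 r^2 times it, then the intrinsics apply), "rvec" (rotation vector, rad) and "tvec" (3), from world to camera coordinates, as OpenCV has them. Camera axes: x right, y down, z forward; pixel columns grow to the right and rows downward; lengths in m; the calibration is good to about 2 mm. A picture is of the moment at which its call begins: read the wrist's pose just before it. calibration takes no time and is no camera call; for the wrist camera it gives the pose at the moment of the call.
- manip.close_job(): hands the job in, once; it reports no verdict.
Trained networks look in the newest picture that a camera, given by its name, has taken for a name from the list of things; names that differ only in an ending like _2 or _b are one class to them, and where a whole thing is asked for, a point or a joint stands for the part that bears it (a point fixed in the world has none). Each returns a list of dicts, best first, with "confidence" (0 to 1); they miss things now and then, are a little off and sometimes report something else, mostly with a low value. They report only what shows in the picture. A call takes as long as a camera call. They do not tell look-alikes from the thing itself.
- manip.look_for(query, camera): "centre" ([x, y, z] in m, in world coordinates, good to about 4 mm: the middle of the surface that is visible of it).
- manip.regions_of(query, camera): "pixels" (384x512 bool, what is visible of it).
- manip.spot_point(query, camera): "centre" ([x, y, z] in m, in world coordinates, good to about 4 mm: a listed point, or the origin of a listed thing).
The state is a dict: "time_s": time; "qpos": joint angles; "qd": joint speeds; "effort": joint torques, N m; "ee_pos": TCP position; "orientation": TCP orientation; "force": force on the tool from outside, world axes, zero at the start; "ft_torque": the same for the moment, N m; "finger_gap": finger opening in m.
Only numpy, scipy, OpenCV 4.12 (cv2) and the standard library are available. Lean on these libraries where they do the work, as an engineer would, in place of code of your own. Each camera call takes 0.05 s, during which the arm holds its last target.

TASK

Take the spring hand scale from its dock, hook it under the wire handle of the small red crate of model trains and lift the crate on the scale alone until it hangs clear of the table by a good two centimetres, holding it there nearly still for two seconds so the weight can be read. Carry the hanging crate to the green board and lower it gently, upright, onto the middle of the board, then unhook the scale and put it back upright and fully down in its dock. Do not hold or carry the crate with the gripper, do not drop or tip it, and leave the other goods on the stall alone.

Things in the scene. Friction and masses are not known exactly. Their poses are not given: they have to be found in the camera images.
- scale: Spring hand scale, 0.17 kg: yellow upright case, white strip on both wide faces, 30 mm thick (x), 56 mm wide (y), 90 mm tall, steel hook below. Origin: centre of the case's underside, z up. Starts upright in the dock, its upper 50 mm standing free. The hook, a 7 mm bar, lies in the y-z plane: its back at y = -14 mm, its bottom 61.5 mm below the origin, its upturned tip at y = +15 mm.
- scale_grip (a point): Where to take the scale: middle of the case, 68 mm above its underside (22 mm below its top), from above, closing on the 30 mm thickness (along the scale's x).
- hook_mouth (a point): Middle of the hook's mouth, above the tip, on the case's axis, 25 mm below the scale's origin (unloaded; sinks with the spring). The mouth opens to the scale's +y and is 13 mm high for a 6 mm wire's centre (plus or minus 6 mm): a wire comes in there moving toward the scale's -y, then settles in the bend, 26.5 mm lower, as the scale rises. Axes as the scale's.
- scale_hook (a joint): How far the spring is pulled out, m: 0 unloaded, about 0.004 per newton (250 N/m, damped), 14 to 26 mm with the crate hanging; stop at 0.045. The red pointer moves with it.
- hook_seat (a point): Where the centre of a 6 mm wire sits in the bottom of the hook: on the case's axis, 51.5 mm below the scale's origin when unloaded.
- dock: Fixed grey stand of the scale on a 90 x 120 mm base plate, 120 mm tall. Origin: centre of its underside on the table; axes as the scale's at the start. Pocket open at the top, 38 mm (x) by 64 mm (y) inside, with flared lips up to 120 mm above the table.
- dock_floor (a point): Centre of the pocket's floor, 85 mm above the table: the scale's origin lies here when it is fully down. The floor has a 19 mm wide slot along y, through which the hook hangs free.
- crate: Small red crate with three model trains fast inside, 170 mm (x) by 110 mm (y), walls 55 mm tall, 0.35 to 0.65 kg. Origin: centre of its underside, z up. A fixed steel wire handle, 6 mm thick, stands in its x-z plane, sloping from both ends (62 mm up) to its top in the middle; under it the space down to the walls' height is free from both sides.
- bail_top (a point): Centre of the wire at the top of the crate's handle, over the crate's middle, 108 mm above its underside. The wire there runs along the crate's x (falling 15 degrees to each side).
- board: Fixed square plywood board with a green face, 240 x 240 mm, 12 mm thick. Origin: centre of its underside on the table.
- wagon: Bystander: yellow model van, 110 x 26 x 40 mm. Origin: centre of the underside.
- loco: Bystander: red model locomotive, 150 x 26 x 40 mm. Origin: centre of the underside.
- mug: Bystander: white mug, 76 mm across, 90 mm tall. Origin: centre of the underside.
- jar: Bystander: jar with orange cap, 56 mm across, 70 mm tall. Origin: centre of the underside.
- carton: Bystander: cardboard box, 100 x 70 x 50 mm. Origin: centre of the underside.
- driver: Bystander: screwdriver with green handle, 150 mm long, up to about 30 mm thick, lying along its x, origin near its middle, underside.
- track: Bystander: piece of model track, 35 x 170 x 11 mm. Origin: centre of the underside.
Not all that is in view belongs to the job. What is shaped like the scale but blue is not meant.

How it is judged:
By the outcome, as a careful person would: the job done as asked, in the order asked, and still so for the second after the job is handed in, with the robot touching nothing.
It also fails if it takes over 72 s, if anything falls off the work surface, if the arm or the gripper's body presses on something with over 40 N, if the wrist force passes 120 N, or if a joint passes its speed limit or range.

## Working session

There is one attempt and no reset: what is moved stays moved. The work goes in short steps, Python scripts to look and compute and a tool call to move; the robot and the scene stay as the last step left them, time stands still between calls to the robot, and variables do not carry over. Pictures are saved under pics/ and viewed, and the job is handed in when it is done.

Besides the shell and the picture viewer there is one more tool, called after "Request:" by a JSON object that holds its "fn" and its "kwargs". play_rows: Moves the arm, as the interface text tells. Its arguments: {"type":"object","properties":{"commands":{"type":"array"}},"required":["commands"]}

```bash
mkdir -p pics; ls; python3 - <<'E'
from bench import manip
import cv2
s=manip.sense()
print({k:(s[k]) for k in ("time_s","ee_pos","orientation","force","finger_gap")})
for c in ("scene","side","wrist"):
    cv2.imwrite(f"pics/a_{c}.png",manip.grab_frame(c)); print(c,manip.calibration(c))
    
for q in ("scale","dock","crate","board","bail_top","scale_grip","dock_floor"):
    for c in ("scene","side"):
        print(q,c,[(r["confidence"],r["centre"]) for r in manip.spot_point(q,c)][:3])
E
```

```text
pics
{'time_s': 0.0, 'ee_pos': array([ 0.23620417, -0.63168172,  0.22148299]), 'orientation': array([-2.58042463,  1.79002129,  0.0026102 ]), 'force': array([-0.31714112, -0.94941713,  0.45246604]), 'finger_gap': 0.08681059042757008}
scene {'fx': 411.60194431058204, 'fy': 411.60194431058204, 'cx': 266.4905702716375, 'cy': 182.86894005277043, 'k1': -0.11829905634158776, 'rvec': array([ 1.45228118,  2.00567744, -0.89759833]), 'tvec': array([ 0.07717174, -0.23177097,  1.71160027])}
side {'fx': 387.4965768402389, 'fy': 387.4965768402389, 'cx': 249.8236742400285, 'cy': 189.66241343529896, 'k1': 0.04113089570168174, 'rvec': array([ 0.30871926, -2.6756209 ,  1.34814896]), 'tvec': array([0.52381774, 0.12461333, 1.13922599])}
wrist {'fx': 319.95665852818246, 'fy': 319.95665852818246, 'cx': 255.60469917289393, 'cy': 193.15292983762353, 'k1': 0.030222892524635458, 'rvec': array([-2.36961292,  1.64267797,  0.25257304]), 'tvec': array([-0.67331964, -0.03668106,  0.39202586])}
scale scene [(0.85, [0.4681, -0.3427, 0.0888]), (0.78, [0.3707, -0.0523, 0.0139]), (0.51, [0.6796, -0.3349, 0.001])]
scale side [(0.7, [0.3687, -0.049, 0.0143]), (0.67, [0.4686, -0.3454, 0.0874])]
dock scene [(0.91, [0.4717, -0.3421, 0.0006])]
dock side [(0.73, [0.4661, -0.3446, 0.001]), (0.64, [0.5244, 0.2726, 0.0002])]
crate scene [(0.65, [0.5765, -0.0669, -0.0011])]
crate side [(0.74, [0.5742, -0.064, 0.0023])]
board scene [(0.96, [0.5204, 0.2726, 0.0011]), (0.42, [0.4711, -0.3458, 0.1539])]
board side [(0.72, [0.7686, 0.1229, 0.0001]), (0.66, [0.5256, 0.2709, -0.0011])]
bail_top scene [(0.86, [0.5715, -0.0619, 0.1091])]
bail_top side []
scale_grip scene [(0.84, [0.329, 0.0045, 0.0138]), (0.22, [0.4701, -0.3454, 0.0568])]
scale_grip side [(0.96, [0.3234, 0.0033, 0.0125]), (0.5, [0.4716, -0.3423, 0.1522]), (0.2, [0.3262, 0.3936, -0.0018])]
dock_floor scene [(0.78, [0.4743, -0.3428, 0.0877])]
dock_floor side [(0.81, [0.4749, -0.3416, 0.087])]
```

View pics/a_scene.png

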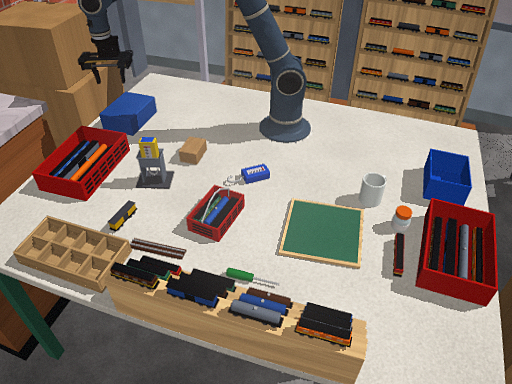

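View pics/a_side.png

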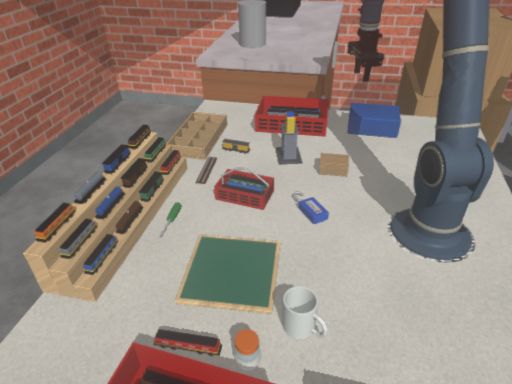

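View pics/a_wrist.png

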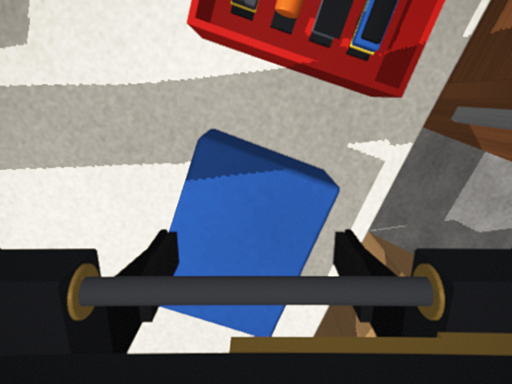

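```bash
cat > h.py <<'E'
import numpy as np, cv2
from bench import manip
def proj(P,cal):
    P=np.atleast_2d(np.asarray(P,float)); R=cv2.Rodrigues(np.array(cal["rvec"]))[0]
    c=P@R.T+cal["tvec"]; s=c[:,:2]/c[:,2:]; r2=(s**2).sum(1,keepdims=True); s=s*(1+cal["k1"]*r2)
    return s*[cal["fx"],cal["fy"]]+[cal["cx"],cal["cy"]]
def ray(uv,cal):
    s0=(np.array(uv,float)-[cal["cx"],cal["cy"]])/[cal["fx"],cal["fy"]]; s=s0.copy()
    for _ in range(20): s=s0/(1+cal["k1"]*(s**2).sum())
    R=cv2.Rodrigues(np.array(cal["rvec"]))[0]
    return -R.T@np.array(cal["tvec"]), R.T@np.array([s[0],s[1],1])
def onz(uv,z,cal):
    o,d=ray(uv,cal); return o+d*(z-o[2])/d[2]
def crop(img,x0,y0,w,h,f,name):
    cv2.imwrite(name,cv2.resize(img[y0:y0+h,x0:x0+w],None,fx=f,fy=f,interpolation=cv2.INTER_CUBIC))
E
python3 - <<'E'
from h import *
a=cv2.imread("pics/a_scene.png");b=cv2.imread("pics/a_side.png")
crop(a,120,120,80,80,7,"pics/b1.png");crop(b,260,100,60,70,8,"pics/b2.png")
crop(a,180,175,70,70,8,"pics/b3.png");crop(b,205,160,80,55,9,"pics/b4.png")
E
```

```text
(no output)
```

View pics/b1.png

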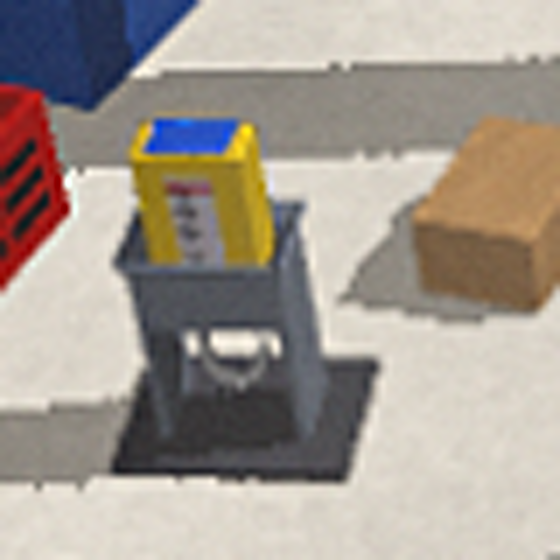

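View pics/b2.png

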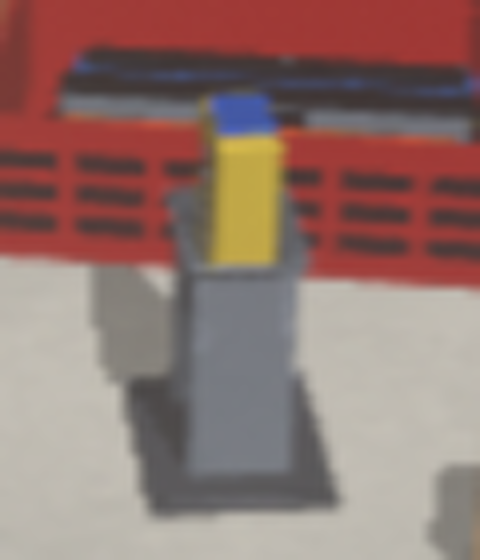

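View pics/b3.png

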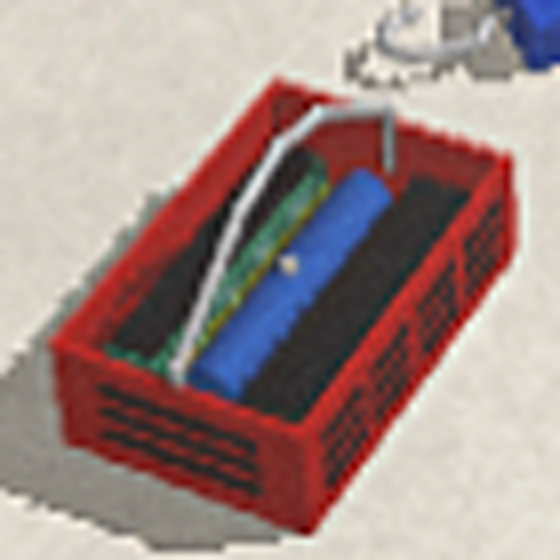

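View pics/b4.png

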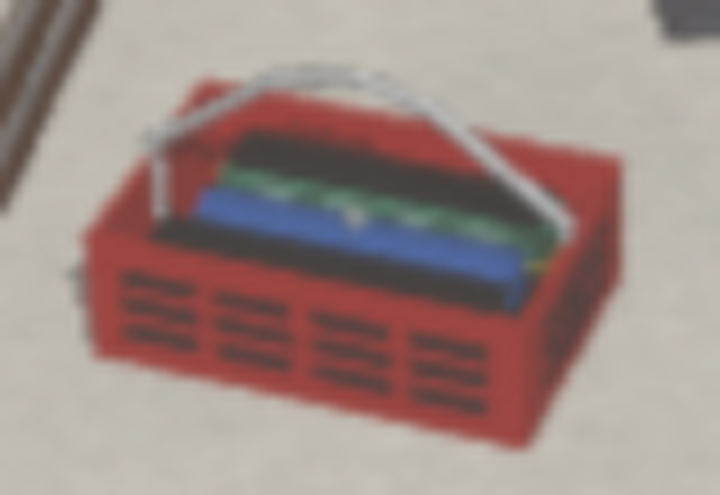

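```bash
cat > fit.py <<'E'
from h import *
from scipy.optimize import least_squares
S=manip.calibration("scene");D=manip.calibration("side")
def px(l,x0,y0,f): return (np.array(l)+.5)/f-.5+[x0,y0]
def fit(obs,p0):
    def res(p):
        c,s=np.cos(p[2]),np.sin(p[2]);R=np.array([[c,-s,0],[s,c,0],[0,0,1]])
        return np.concatenate([(proj(np.array(m)@R.T+[p[0],p[1],0],cal)-uv).ravel() for m,uv,cal in obs])
    r=least_squares(res,p0,loss="soft_l1"); return r.x,np.round(res(r.x).reshape(-1,2),1).tolist()
if __name__=="__main__":
    a,b=.085,.055
    # crate, p yaw: x-axis along world approx?
    # scene: near = +x world.
    for y0 in (0.3,-0.3):
        o=[([(-a,-b,b),(-a,b,b),(a,b,b),(a,-b,b),(a,b,0),(-a,b,0)],px([(278,80),(512,155),(310,430),(55,345),(310,533),(513,258)],180,175,8),S),
       ([(-a,-b,b),(a,-b,b),(a,b,b),(-a,b,b),(-a,b,0),(a,b,0)],px([(620,155),(205,85),(90,235),(530,315),(530,448),(95,352)],205,160,9),D)]
        print(fit(o,[.575,-.065,y0]))
    h=.175; 
    o=[([(.045,-.06,0),(.045,.06,0),(-.045,.06,0)],px([(113,473),(348,480),(380,362)],120,120,7),S),
       ([(.015,-.028,h),(.015,.028,h),(-.015,.028,h)],px([(133,155),(263,153),(257,120)],120,120,7),S),
       ([(.015,.028,h),(-.015,.028,h)],px([(212,135),(285,137)],260,100,8),D),
       ([(.045,.06,0),(-.045,.06,0)],px([(152,515),(340,500)],260,100,8),D)]
    print(fit(o,[.472,-.343,0]))
E
python3 fit.py
```

```text
(array([ 0.57320208, -0.06472052, -0.11228577]), [[-0.5, -0.7], [0.2, -0.5], [-0.5, 0.7], [-0.5, -0.3], [0.6, 0.2], [0.4, -1.0], [0.5, -0.0], [-0.4, -1.0], [-0.8, -0.0], [-0.1, 1.2], [-0.0, 0.1], [-0.1, 0.4]])
(array([ 0.57320208, -0.06472052, -0.1122858 ]), [[-0.5, -0.7], [0.2, -0.5], [-0.5, 0.7], [-0.5, -0.3], [0.6, 0.2], [0.4, -1.0], [0.5, -0.0], [-0.4, -1.0], [-0.8, -0.0], [-0.1, 1.2], [-0.0, 0.1], [-0.1, 0.4]])
(array([ 0.47170219, -0.34415555,  0.3083538 ]), [[-0.0, 0.5], [0.5, 0.0], [0.3, 0.3], [-1.0, -0.3], [-2.7, 0.2], [0.1, -0.4], [0.7, 0.9], [-0.0, 0.2], [-0.1, 0.3], [0.2, 0.9]])
```

```bash
python3 - <<'E'
from fit import *
im=cv2.resize(cv2.imread("pics/a_scene.png")[145:195,130:180],None,fx=11,fy=11,interpolation=cv2.INTER_CUBIC)
outs=[im]
for sg in (1,-1):
    k=im.copy(); y=.308
    pts=np.array([(0,-.0105,.085),(0,-.0105,.05),(0,-.01,.035),(0,0,.027),(0,.01,.035),(0,.0115,.05)])*[1,sg,1]
    pts[:,1]=np.array([-.014,-.014,-.011,0,.012,.015])*sg
    w=np.c_[.4717-np.sin(y)*pts[:,1],-.344+np.cos(y)*pts[:,1],pts[:,2]]
    uv=((proj(w,S)-[130,145]+.5)*11).astype(int)
    cv2.polylines(k,[uv],False,(0,0,255),1); outs.append(k)
cv2.imwrite("pics/c1.png",outs[0]);cv2.imwrite("pics/c2.png",cv2.resize(np.hstack(outs[1:]),(800,400)))
E
```

```text
(no output)
```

View pics/c1.png

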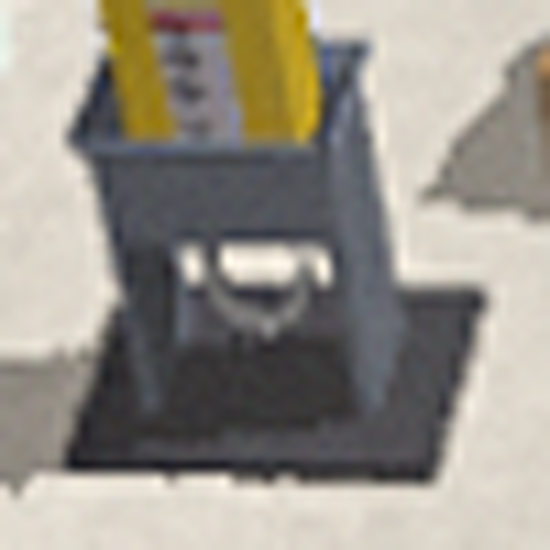

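View pics/c2.png

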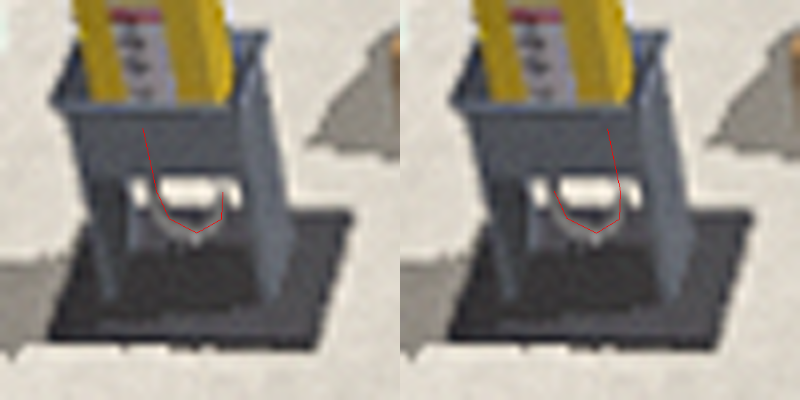

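Request:
{"fn": "play_rows", "kwargs": {"commands": [{"linear":[0.03,0.036,0.02],"yaw":0.18,"fingers":0},{"linear":[0.06,0.072,0.04],"yaw":0.36,"fingers":0},{"linear":[0.09,0.108,0.04],"yaw":0.54,"fingers":0},{"linear":[0.12,0.144,0.04],"yaw":0.72,"fingers":0},{"linear":[0.15,0.18,0.04],"yaw":0.9,"fingers":0},{"linear":[0.18,0.216,0.04],"yaw":1.08,"fingers":0},{"linear":[0.21,0.252,0.04],"yaw":1.26,"fingers":0},{"linear":[0.2355,0.288,0.04],"yaw":1.44,"fingers":0},{"linear":[0.2355,0.288,0.04],"yaw":1.521,"fingers":0},{"linear":[0.2355,0.288,0.04],"yaw":1.521,"fingers":0},{"linear":[0.2355,0.288,0.04],"yaw":1.521,"fingers":0}]}}

```text
time_s: 2.22
ee_pos: [0.4714, -0.3451, 0.2625]
orientation: [3.105, 0.477, -0.0]
force: [0.2, 0.0, 0.3]
finger_gap: 0.0869
```

```bash
cat > st.py <<'E'
from h import *
def st():
    s=manip.sense(); R=cv2.Rodrigues(s["orientation"])[0]
    print("t",round(s["time_s"],2),"tcp",np.round(s["ee_pos"],4),"yaw",round(np.arctan2(R[1,0],R[0,0]),4),"tilt z",np.round(R[:,2],3),"F",np.round(s["force"],2),"gap",round(s["finger_gap"],4),"q",np.round(s["qpos"],2)); return s
E
python3 - <<'E'
from st import *
st()
print(manip.calibration("wrist"))
cv2.imwrite("pics/d_wrist.png",manip.grab_frame("wrist"))
E
```

```text
t 2.23 tcp [ 0.4714 -0.3451  0.2625] yaw 0.3052 tilt z [-0. -0. -1.] F [0.21 0.05 0.28] gap 0.0869 q [ 0.93  0.33 -0.47  1.69  0.16  1.17  0.72]
{'fx': 319.95665852818246, 'fy': 319.95665852818246, 'cx': 255.60469917289393, 'cy': 193.15292983762353, 'k1': 0.030222892524635458, 'rvec': array([-2.80918491, -0.43267325, -0.06498821]), 'tvec': array([-0.34541551, -0.49678898,  0.29028577])}
```

View pics/d_wrist.png

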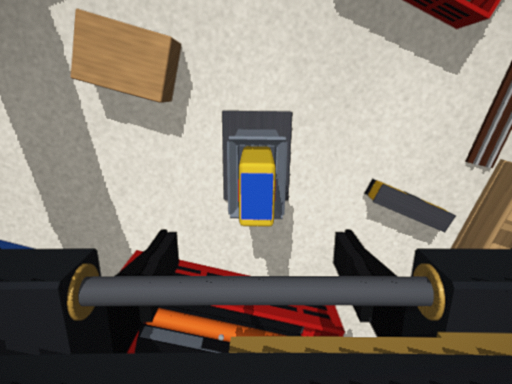

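```bash
python3 - <<'E'
from st import *
a=cv2.imread("pics/d_wrist.png"); crop(a,215,100,85,140,4,"pics/d2.png")
c=manip.calibration("wrist")
for uv in [(240,172),(273,172),(273,223),(240,225),(256.5,172),(256.5,224)]: print(uv,onz(uv,.175,c)[:2])
u=proj([(.4717-np.sin(.308)*y+np.cos(.308)*x,-.344+np.cos(.308)*y+np.sin(.308)*x,.175) for x,y in [(-.015,-.028),(.015,-.028),(.015,.028),(-.015,.028)]],c);print(u)
for q in("scale_grip","dock_floor","scale"): print(q,manip.spot_point(q,"wrist")[:2])
E
```

```text
(240, 172) [ 0.45236161 -0.3270917 ]
(273, 172) [ 0.47756033 -0.31913537]
(273, 223) [ 0.49149504 -0.36092751]
(240, 225) [ 0.46553527 -0.3710346 ]
(256.5, 172) [ 0.46496108 -0.32311204]
(256.5, 224) [ 0.47852919 -0.36597802]
[[238.98219257 229.49063733]
 [274.40375276 229.42478953]
 [275.47067171 164.53719711]
 [237.73600505 164.61802824]]
scale_grip []
dock_floor []
scale [{'centre': [0.4722, -0.3456, 0.0839], 'confidence': 0.93}]
```

View pics/d2.png

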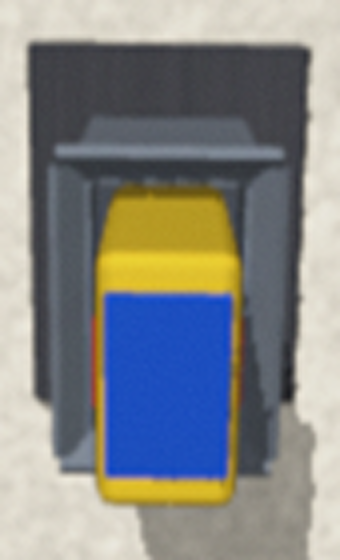

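Request:
{"fn": "play_rows", "kwargs": {"commands": [{"linear":[0,0.002,-0.04],"yaw":0.003,"fingers":0},{"linear":[0,0.002,-0.08],"yaw":0.003,"fingers":0},{"linear":[0,0.002,-0.11],"yaw":0.003,"fingers":0},{"linear":[0,0.002,-0.1285],"yaw":0.003,"fingers":0},{"linear":[0,0.002,-0.1285],"yaw":0.003,"fingers":0},{"linear":[0,0.002,-0.1285],"yaw":0.003,"fingers":255},{"linear":[0,0.002,-0.1285],"yaw":0.003,"fingers":255},{"linear":[0,0.002,-0.1285],"yaw":0.003,"fingers":255},{"linear":[0,0.002,-0.1285],"yaw":0.003,"fingers":255},{"linear":[0,0.002,-0.1285],"yaw":0.003,"fingers":255},{"linear":[0,0.002,-0.1285],"yaw":0.003,"fingers":255}]}}

```text
time_s: 3.8
ee_pos: [0.4719, -0.3422, 0.1341]
orientation: [-3.104, -0.487, -0.0]
force: [0.6, -0.1, 0.1]
finger_gap: 0.0349
```

```bash
python3 - <<'E'
from st import *
st()
E
```

```text
t 3.8 tcp [ 0.4719 -0.3422  0.1341] yaw 0.311 tilt z [ 0.  0. -1.] F [ 0.63 -0.06  0.09] gap 0.0349 q [ 0.9   0.45 -0.45  1.83  0.24  0.91  0.65]
```

Request:
{"fn": "play_rows", "kwargs": {"commands": [{"linear":[0,0,0],"yaw":0,"fingers":255},{"linear":[0,0,0],"yaw":0,"fingers":255},{"linear":[0,0,0],"yaw":0,"fingers":255},{"linear":[0,0,0.01],"yaw":0,"fingers":255},{"linear":[0,0,0.02],"yaw":0,"fingers":255},{"linear":[0,0,0.04],"yaw":0,"fingers":255},{"linear":[0,0,0.06],"yaw":0,"fingers":255},{"linear":[0,0,0.09],"yaw":0,"fingers":255},{"linear":[0,0,0.12],"yaw":0,"fingers":255},{"linear":[0,0,0.15],"yaw":0,"fingers":255},{"linear":[0,0,0.15],"yaw":0,"fingers":255}]}}

```text
time_s: 5.18
ee_pos: [0.4734, -0.3427, 0.2873]
orientation: [3.099, 0.486, 0.007]
force: [0.5, -0.4, -2.5]
finger_gap: 0.0298
```

```bash
python3 - <<'E'
from st import *
s=st()
for n in("scene","side"): cv2.imwrite(f"pics/e_{n}.png",manip.grab_frame(n))
a=cv2.imread("pics/e_scene.png");b=cv2.imread("pics/e_side.png")
crop(a,110,60,90,130,4,"pics/e1.png");crop(b,250,40,80,130,4,"pics/e2.png")
cv2.imwrite("pics/e3.png",np.hstack([cv2.imread("pics/e1.png"),cv2.imread("pics/e2.png")]))
for q in("scale_grip","hook_seat","hook_mouth","scale"):
  for n in ("scene","side"): print(q,n,manip.spot_point(q,n)[:2])
E
```

```text
t 5.17 tcp [ 0.4734 -0.3427  0.2873] yaw 0.3111 tilt z [ 0.005 -0.004 -1.   ] F [ 0.53 -0.37 -2.5 ] gap 0.0298 q [ 0.93  0.31 -0.48  1.65  0.15  1.21  0.73]
scale_grip scene [{'centre': [0.4709, -0.3436, 0.311], 'confidence': 0.96}, {'centre': [0.3288, 0.0031, 0.0139], 'confidence': 0.95}]
scale_grip side [{'centre': [0.3203, 0.0015, 0.0137], 'confidence': 0.89}, {'centre': [0.4737, -0.3405, 0.3045], 'confidence': 0.59}]
hook_seat scene [{'centre': [0.4012, -0.0832, 0.0139], 'confidence': 0.54}, {'centre': [0.475, -0.345, 0.1843], 'confidence': 0.53}]
hook_seat side [{'centre': [0.4007, -0.0856, 0.0211], 'confidence': 0.37}]
hook_mouth scene [{'centre': [0.4733, -0.344, 0.2099], 'confidence': 0.56}, {'centre': [0.3846, -0.0647, 0.0155], 'confidence': 0.54}]
hook_mouth side [{'centre': [0.3879, -0.0709, 0.0165], 'confidence': 0.52}, {'centre': [0.4695, -0.3432, 0.2092], 'confidence': 0.5}]
scale scene [{'centre': [0.3705, -0.0497, 0.0152], 'confidence': 0.93}, {'centre': [0.4712, -0.3436, 0.2437], 'confidence': 0.58}]
scale side [{'centre': [0.3707, -0.0474, 0.0122], 'confidence': 0.83}, {'centre': [0.4711, -0.3453, 0.2357], 'confidence': 0.8}]
```

View pics/e3.png

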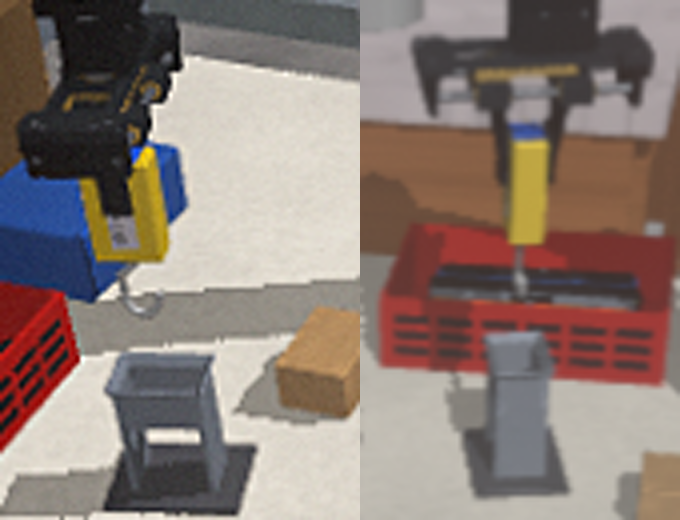

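Request:
{"fn": "play_rows", "kwargs": {"commands": [{"linear":[0.0057,0.0137,0],"yaw":-0.025,"fingers":255},{"linear":[0.017,0.041,0],"yaw":-0.075,"fingers":255},{"linear":[0.0331,0.08,0],"yaw":-0.15,"fingers":255},{"linear":[0.05,0.12,0],"yaw":-0.225,"fingers":255},{"linear":[0.0662,0.16,0],"yaw":-0.3,"fingers":255},{"linear":[0.081,0.195,0],"yaw":-0.365,"fingers":255},{"linear":[0.091,0.22,0],"yaw":-0.41,"fingers":255},{"linear":[0.0945,0.2277,0],"yaw":-0.423,"fingers":255},{"linear":[0.0945,0.2277,0],"yaw":-0.423,"fingers":255},{"linear":[0.0945,0.2277,0],"yaw":-0.423,"fingers":255}]}}

```text
time_s: 6.92
ee_pos: [0.566, -0.1164, 0.2838]
orientation: [3.136, -0.179, -0.001]
force: [-0.2, -0.5, -1.7]
finger_gap: 0.0298
```

```bash
python3 - <<'E'
from st import *
s=st()
for n in("scene","side","wrist"): cv2.imwrite(f"pics/f_{n}.png",manip.grab_frame(n))
for q in("bail_top","hook_seat","hook_mouth","crate"):
  for n in ("scene","side","wrist"): print(q,n,manip.spot_point(q,n)[:2])
a=cv2.imread("pics/f_scene.png");b=cv2.imread("pics/f_side.png")
crop(a,170,100,100,140,4,"pics/f1.png");crop(b,205,80,90,140,4,"pics/f2.png")
cv2.imwrite("pics/f3.png",np.hstack([cv2.imread("pics/f1.png"),cv2.imread("pics/f2.png")]))
E
```

```text
t 6.92 tcp [ 0.566  -0.1164  0.2838] yaw -0.1142 tilt z [-0.001 -0.001 -1.   ] F [-0.21 -0.47 -1.72] gap 0.0298 q [ 0.54  0.31 -0.52  1.67  0.16  1.21 -0.13]
bail_top scene [{'centre': [0.5706, -0.0647, 0.1107], 'confidence': 0.89}, {'centre': [0.5651, -0.1221, 0.1816], 'confidence': 0.64}]
bail_top side [{'centre': [0.5745, -0.0633, 0.1077], 'confidence': 0.64}, {'centre': [0.522, 0.2733, 0.0005], 'confidence': 0.41}]
bail_top wrist [{'centre': [0.5734, -0.0628, 0.1081], 'confidence': 0.59}]
hook_seat scene [{'centre': [0.4022, -0.0826, 0.0145], 'confidence': 0.48}]
hook_seat side [{'centre': [0.4003, -0.0885, 0.0219], 'confidence': 0.62}, {'centre': [0.5633, -0.12, 0.1813], 'confidence': 0.59}]
hook_seat wrist [{'centre': [0.4016, -0.0908, 0.0119], 'confidence': 0.88}]
hook_mouth scene [{'centre': [0.3867, -0.0663, 0.0158], 'confidence': 0.56}, {'centre': [0.5663, -0.1216, 0.2065], 'confidence': 0.41}]
hook_mouth side [{'centre': [0.3914, -0.0717, 0.0167], 'confidence': 0.41}, {'centre': [0.5618, -0.1181, 0.2104], 'confidence': 0.37}]
hook_mouth wrist [{'centre': [0.3845, -0.0714, 0.019], 'confidence': 0.62}]
crate scene [{'centre': [0.5738, -0.0661, -0.002], 'confidence': 0.88}]
crate side [{'centre': [0.5743, -0.0647, 0.0034], 'confidence': 0.58}]
crate wrist [{'centre': [0.5719, -0.0623, 0.0035], 'confidence': 0.58}]
```

View pics/f3.png

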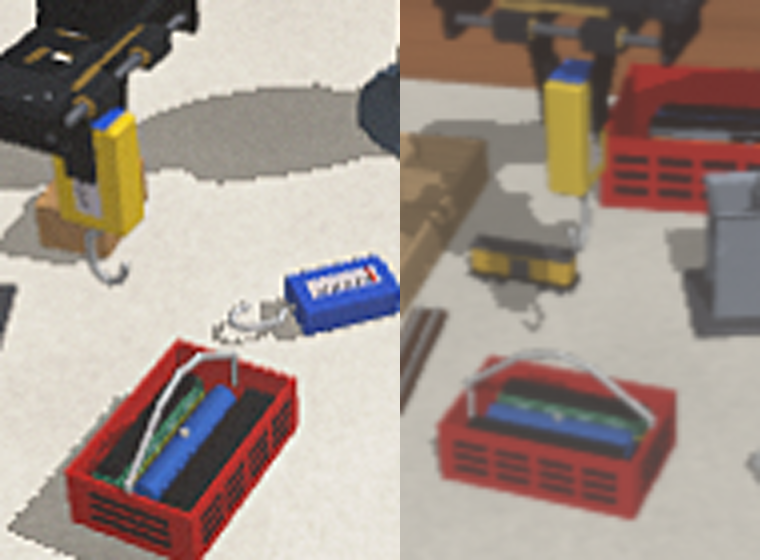

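View pics/f_wrist.png

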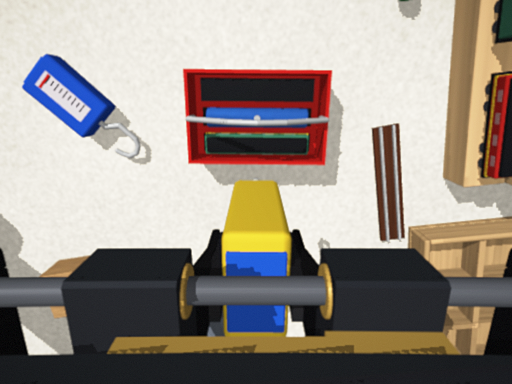

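Request:
{"fn": "play_rows", "kwargs": {"commands": [{"linear":[0.002,0.006,-0.01],"yaw":0,"fingers":255},{"linear":[0.002,0.007,-0.03],"yaw":0,"fingers":255},{"linear":[0.002,0.007,-0.055],"yaw":0,"fingers":255},{"linear":[0.002,0.007,-0.08],"yaw":0,"fingers":255},{"linear":[0.002,0.007,-0.095],"yaw":0,"fingers":255},{"linear":[0.002,0.007,-0.102],"yaw":0,"fingers":255},{"linear":[0.002,0.007,-0.102],"yaw":0,"fingers":255},{"linear":[0.002,0.007,-0.102],"yaw":0,"fingers":255}]}}

```text
time_s: 8.68
ee_pos: [0.5691, -0.1075, 0.183]
orientation: [3.137, -0.176, 0.003]
force: [-0.2, 0.1, -0.9]
finger_gap: 0.0299
```

```bash
python3 - <<'E'
from st import *
s=st()
for n in("scene","side"): cv2.imwrite(f"pics/g_{n}.png",manip.grab_frame(n))
for q in("bail_top","hook_seat","hook_mouth"):
  for n in ("scene","side"): print(q,n,[(r["confidence"],r["centre"]) for r in manip.spot_point(q,n)[:3]])
a=cv2.imread("pics/g_scene.png");b=cv2.imread("pics/g_side.png")
crop(a,180,150,66,90,6,"pics/f1.png");crop(b,210,120,66,90,6,"pics/f2.png")
cv2.imwrite("pics/g3.png",np.hstack([cv2.imread("pics/f1.png"),cv2.imread("pics/f2.png")]))
E
```

```text
t 8.68 tcp [ 0.5691 -0.1075  0.183 ] yaw -0.112 tilt z [ 0.002 -0.    -1.   ] F [-0.15  0.13 -0.88] gap 0.0299 q [ 0.5   0.4  -0.5   1.79  0.22  1.01 -0.2 ]
bail_top scene [(0.87, [0.5707, -0.0613, 0.1117]), (0.23, [0.5739, -0.068, 0.0011])]
bail_top side [(0.75, [0.5734, -0.0623, 0.1052])]
hook_seat scene [(0.6, [0.5718, -0.1113, 0.0802]), (0.55, [0.4022, -0.0845, 0.0139])]
hook_seat side [(0.37, [0.5656, -0.112, 0.0821]), (0.37, [0.4046, -0.0878, 0.0219])]
hook_mouth scene [(0.61, [0.5671, -0.1103, 0.1079]), (0.51, [0.3865, -0.0681, 0.0133])]
hook_mouth side [(0.58, [0.5681, -0.1129, 0.1085]), (0.53, [0.3872, -0.0705, 0.0152])]
```

View pics/g3.png

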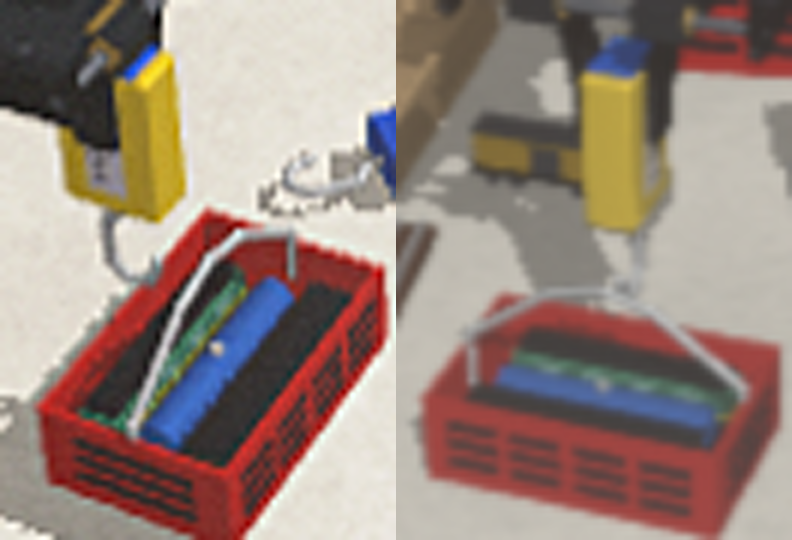

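Request:
{"fn": "play_rows", "kwargs": {"commands": [{"linear":[0.001,0.008,-0.0005],"yaw":0,"fingers":255},{"linear":[0.002,0.017,-0.0005],"yaw":0,"fingers":255},{"linear":[0.003,0.026,-0.0005],"yaw":0,"fingers":255},{"linear":[0.004,0.035,-0.0005],"yaw":0,"fingers":255},{"linear":[0.005,0.042,-0.0005],"yaw":0,"fingers":255},{"linear":[0.005,0.048,-0.0005],"yaw":0,"fingers":255},{"linear":[0.005,0.048,-0.0005],"yaw":0,"fingers":255},{"linear":[0.005,0.048,-0.0005],"yaw":0,"fingers":255}]}}

```text
time_s: 10.07
ee_pos: [0.5734, -0.06, 0.1815]
orientation: [3.136, -0.177, -0.0]
force: [-0.2, -0.6, -1.5]
finger_gap: 0.0302
```

```bash
python3 - <<'E'
from st import *
s=st()
for n in("scene","side"): cv2.imwrite(f"pics/h_{n}.png",manip.grab_frame(n))
for q in("bail_top","hook_seat","hook_mouth","crate"):
  for n in ("scene","side"): print(q,n,[(r["confidence"],r["centre"]) for r in manip.spot_point(q,n)[:3]])
a=cv2.imread("pics/h_scene.png");b=cv2.imread("pics/h_side.png")
crop(a,180,150,66,90,6,"pics/f1.png");crop(b,210,120,66,90,6,"pics/f2.png")
cv2.imwrite("pics/h3.png",np.hstack([cv2.imread("pics/f1.png"),cv2.imread("pics/f2.png")]))
E
```

```text
t 10.07 tcp [ 0.5734 -0.06    0.1815] yaw -0.1125 tilt z [-0. -0. -1.] F [-0.18 -0.56 -1.52] gap 0.0302 q [ 0.43  0.4  -0.51  1.8   0.23  1.01 -0.29]
bail_top scene [(0.89, [0.5724, -0.0613, 0.1109])]
bail_top side [(0.87, [0.5734, -0.0628, 0.1071]), (0.67, [0.751, -0.1796, 0.0002])]
hook_seat scene [(0.63, [0.5743, -0.0619, 0.0781]), (0.52, [0.4038, -0.0835, 0.0148])]
hook_seat side [(0.61, [0.5717, -0.0641, 0.0809]), (0.43, [0.4022, -0.0896, 0.0203]), (0.17, [0.5574, 0.5018, 0.0035])]
hook_mouth scene [(0.51, [0.3841, -0.0665, 0.0198]), (0.44, [0.5728, -0.0643, 0.1064])]
hook_mouth side [(0.7, [0.4212, 0.498, 0.0015]), (0.63, [0.3876, -0.0724, 0.0169]), (0.56, [0.5731, -0.0622, 0.1089])]
crate scene [(0.73, [0.5748, -0.0663, -0.0032])]
crate side [(0.84, [0.5732, -0.0637, 0.002])]
```

View pics/h3.png

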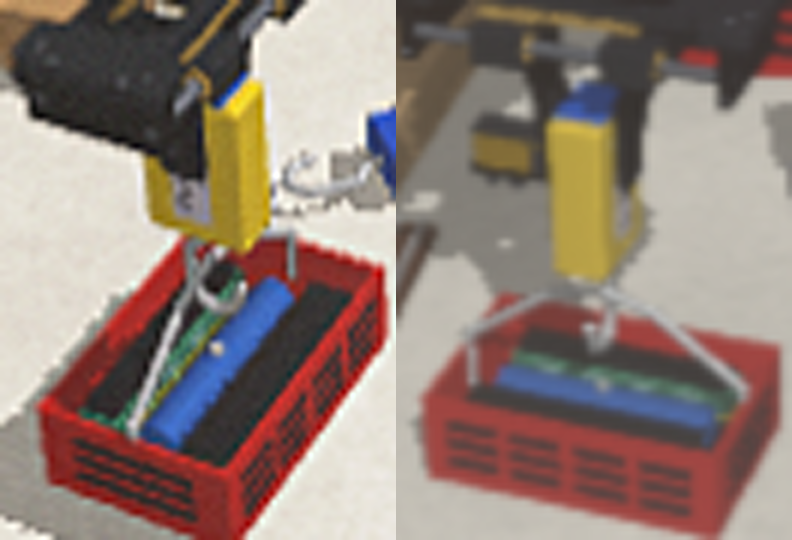

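Request:
{"fn": "play_rows", "kwargs": {"commands": [{"linear":[0,0,0.008],"yaw":0,"fingers":255},{"linear":[0,0,0.016],"yaw":0,"fingers":255},{"linear":[0,0,0.022],"yaw":0,"fingers":255},{"linear":[0,0,0.026],"yaw":0,"fingers":255},{"linear":[0,0,0.029],"yaw":0,"fingers":255},{"linear":[0,0,0.032],"yaw":0,"fingers":255},{"linear":[0,0,0.035],"yaw":0,"fingers":255},{"linear":[0,0,0.038],"yaw":0,"fingers":255},{"linear":[0,0,0.038],"yaw":0,"fingers":255}]}}

```text
time_s: 11.7
ee_pos: [0.573, -0.0596, 0.2193]
orientation: [3.137, -0.176, -0.002]
force: [0.6, -0.5, -5.3]
finger_gap: 0.0301
```

```bash
python3 - <<'E'
from st import *
s=st()
for n in("scene","side"): cv2.imwrite(f"pics/i_{n}.png",manip.grab_frame(n))
a=cv2.imread("pics/i_scene.png");b=cv2.imread("pics/i_side.png")
crop(a,180,150,66,90,6,"pics/f1.png");crop(b,210,120,66,90,6,"pics/f2.png")
cv2.imwrite("pics/i3.png",np.hstack([cv2.imread("pics/f1.png"),cv2.imread("pics/f2.png")]))
E
```

```text
t 11.7 tcp [ 0.573  -0.0596  0.2193] yaw -0.112 tilt z [-0.001  0.    -1.   ] F [ 0.56 -0.53 -5.27] gap 0.0301 q [ 0.44  0.36 -0.52  1.75  0.2   1.08 -0.26]
```

View pics/i3.png

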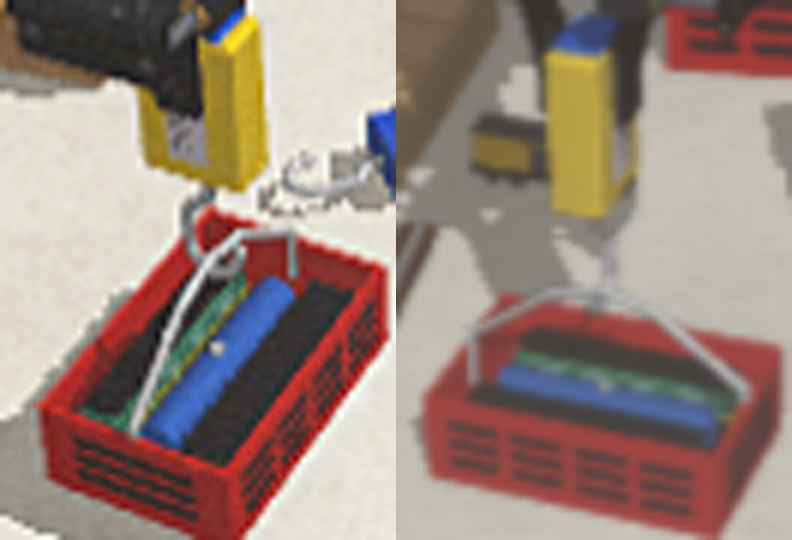

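Request:
{"fn": "play_rows", "kwargs": {"commands": [{"linear":[0,0,0.002],"yaw":0,"fingers":255},{"linear":[0,0,0.004],"yaw":0,"fingers":255},{"linear":[0,0,0.007],"yaw":0,"fingers":255},{"linear":[0,0,0.01],"yaw":0,"fingers":255},{"linear":[0,0,0.014],"yaw":0,"fingers":255},{"linear":[0,0,0.019],"yaw":0,"fingers":255},{"linear":[0,0,0.025],"yaw":0,"fingers":255},{"linear":[0,0,0.031],"yaw":0,"fingers":255},{"linear":[0,0,0.037],"yaw":0,"fingers":255},{"linear":[0,0,0.042],"yaw":0,"fingers":255},{"linear":[0,0,0.045],"yaw":0,"fingers":255},{"linear":[0,0,0.046],"yaw":0,"fingers":255}]}}

```text
time_s: 13.3
ee_pos: [0.5735, -0.0595, 0.2657]
orientation: [-3.137, 0.176, -0.0]
force: [-0.5, 0.3, -6.3]
finger_gap: 0.03
```

```bash
python3 - <<'E'
from st import *
s=st()
for n in("scene","side"): cv2.imwrite(f"pics/j_{n}.png",manip.grab_frame(n))
for q in("bail_top","hook_seat","crate"):
  for n in ("scene","side"): print(q,n,[(r["confidence"],r["centre"]) for r in manip.spot_point(q,n)[:3]])
a=cv2.imread("pics/j_scene.png");b=cv2.imread("pics/j_side.png")
crop(a,180,140,66,100,6,"pics/f1.png");crop(b,210,110,66,100,6,"pics/f2.png")
cv2.imwrite("pics/j3.png",np.hstack([cv2.imread("pics/f1.png"),cv2.imread("pics/f2.png")]))
E
```

```text
t 13.3 tcp [ 0.5735 -0.0595  0.2657] yaw -0.1119 tilt z [ 0.  0. -1.] F [-0.51  0.27 -6.26] gap 0.03 q [ 0.45  0.32 -0.53  1.7   0.17  1.17 -0.24]
bail_top scene [(0.89, [0.5716, -0.0628, 0.1519]), (0.46, [0.7449, -0.1826, 0.0014])]
bail_top side [(0.96, [0.5747, -0.065, 0.1488])]
hook_seat scene [(0.61, [0.399, -0.0855, 0.0153]), (0.42, [0.5736, -0.062, 0.146])]
hook_seat side [(0.52, [0.2951, -0.2748, -0.0002]), (0.44, [0.4025, -0.0852, 0.0223]), (0.4, [0.573, -0.062, 0.1482])]
crate scene [(0.59, [0.5738, -0.0678, 0.0411])]
crate side [(0.93, [0.5739, -0.0641, 0.0424])]
```

View pics/j3.png

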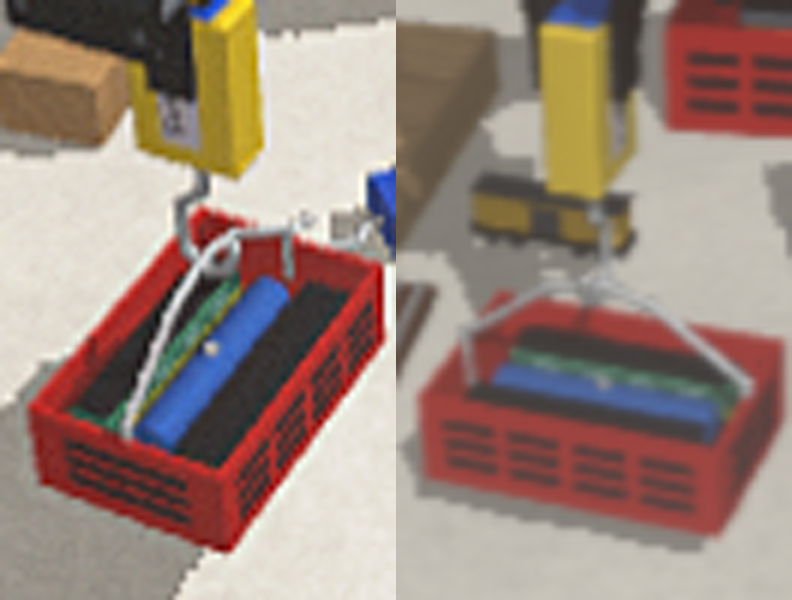

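Request:
{"fn": "play_rows", "kwargs": {"commands": [{"linear":[0,0,0],"yaw":0,"fingers":255},{"linear":[0,0,0],"yaw":0,"fingers":255},{"linear":[0,0,0],"yaw":0,"fingers":255},{"linear":[0,0,0],"yaw":0,"fingers":255},{"linear":[0,0,0],"yaw":0,"fingers":255},{"linear":[0,0,0],"yaw":0,"fingers":255},{"linear":[0,0,0],"yaw":0,"fingers":255},{"linear":[0,0,0],"yaw":0,"fingers":255},{"linear":[0,0,0],"yaw":0,"fingers":255},{"linear":[0,0,0],"yaw":0,"fingers":255},{"linear":[0,0,0],"yaw":0,"fingers":255},{"linear":[0,0,0],"yaw":0,"fingers":255}]}}

```text
time_s: 15.2
ee_pos: [0.5734, -0.0595, 0.2655]
orientation: [-3.137, 0.176, 0.0]
force: [-0.3, 0.2, -6.8]
finger_gap: 0.0298
```

Request:
{"fn": "play_rows", "kwargs": {"commands": [{"linear":[0,0,0],"yaw":0,"fingers":255},{"linear":[0,0,0],"yaw":0,"fingers":255},{"linear":[0,0,0],"yaw":0,"fingers":255},{"linear":[0,0,0],"yaw":0,"fingers":255},{"linear":[0,0,0],"yaw":0,"fingers":255},{"linear":[0,0,0],"yaw":0,"fingers":255},{"linear":[0,0,0],"yaw":0,"fingers":255},{"linear":[0,0,0],"yaw":0,"fingers":255},{"linear":[0,0,0],"yaw":0,"fingers":255},{"linear":[0,0,0],"yaw":0,"fingers":255},{"linear":[0,0,0],"yaw":0,"fingers":255},{"linear":[0,0,0],"yaw":0,"fingers":255}]}}

```text
time_s: 16.7
ee_pos: [0.5734, -0.0595, 0.2656]
orientation: [-3.137, 0.176, -0.0]
force: [0.2, -0.3, -6.3]
finger_gap: 0.03
```

```bash
python3 - <<'E'
from st import *
s=st()
for n in("scene","side"): cv2.imwrite(f"pics/k_{n}.png",manip.grab_frame(n))
for q in("bail_top","crate","board"):
  for n in ("scene","side"): print(q,n,[(r["confidence"],r["centre"]) for r in manip.spot_point(q,n)[:3]])
a=cv2.imread("pics/j_scene.png");b=cv2.imread("pics/k_scene.png"); print(np.abs(a[170:250,180:250].astype(int)-b[170:250,180:250]).mean())
a=cv2.imread("pics/k_scene.png");b=cv2.imread("pics/k_side.png")
crop(a,270,190,110,80,5,"pics/k1.png");crop(b,170,225,120,90,5,"pics/k2.png")
E
```

```text
t 16.7 tcp [ 0.5734 -0.0595  0.2656] yaw -0.112 tilt z [ 0.  0. -1.] F [ 0.16 -0.35 -6.26] gap 0.03 q [ 0.45  0.32 -0.53  1.7   0.17  1.17 -0.24]
bail_top scene [(0.91, [0.5718, -0.0633, 0.1505])]
bail_top side [(0.86, [0.5749, -0.0647, 0.1466])]
crate scene [(0.85, [0.5723, -0.0676, 0.0419])]
crate side [(0.61, [0.5703, -0.0638, 0.0401])]
board scene [(0.55, [0.5193, 0.2708, -0.0031])]
board side [(0.86, [0.5231, 0.2711, -0.0002])]
3.2877976190476192
```

View pics/k1.png

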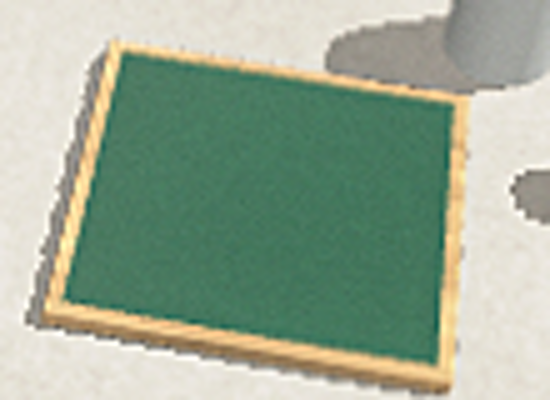

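View pics/k2.png

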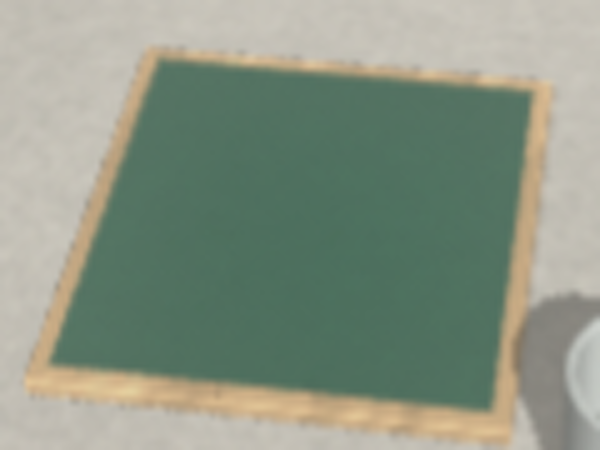

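```bash
python3 - <<'E'
from fit import *
e=.12;t=.012
o=[([(-e,-e,t),(-e,e,t),(e,e,t),(e,-e,t)],px([(112,42),(467,100),(445,375),(47,308)],270,190,5),S),
   ([(e,-e,t),(-e,-e,t),(-e,e,t),(e,e,t)],px([(152,50),(550,83),(510,430),(27,378)],170,225,5),D)]
print(fit(o,[.522,.271,0]))
a=cv2.imread("pics/j_scene.png").astype(int);b=cv2.imread("pics/k_scene.png").astype(int)
for n,sl in dict(crate=np.s_[190:240,185:245],board=np.s_[200:260,285:360]).items(): print(n,np.abs(a[sl]-b[sl]).mean())
E
```

```text
(array([0.52254642, 0.27030754, 0.09398653]), [[-0.3, -1.3], [0.8, -1.4], [1.7, 1.1], [-1.2, 0.0], [-1.0, -1.3], [1.0, -0.9], [0.5, 0.3], [-0.9, 0.0]])
crate 3.6334444444444443
board 2.514148148148148
```

```bash
python3 - <<'E'
import numpy as np
f=lambda s:10*s**3-15*s**4+6*s**5
for c in range(3):
    b=f(c/3)
    for k in range(1,13):
        d=f((12*c+k)/36)-b; print([round(-.0505*d,4),round(.335*d,4),0],end=" ")
    print()
E
```

```text
[-0.0, 0.0001, 0] [-0.0001, 0.0005, 0] [-0.0003, 0.0017, 0] [-0.0006, 0.0039, 0] [-0.0011, 0.0072, 0] [-0.0018, 0.0119, 0] [-0.0027, 0.018, 0] [-0.0039, 0.0256, 0] [-0.0052, 0.0347, 0] [-0.0068, 0.0452, 0] [-0.0086, 0.0571, 0] [-0.0106, 0.0703, 0] 
[-0.0022, 0.0143, 0] [-0.0045, 0.0297, 0] [-0.0069, 0.0458, 0] [-0.0094, 0.0626, 0] [-0.012, 0.0798, 0] [-0.0147, 0.0972, 0] [-0.0173, 0.1146, 0] [-0.0199, 0.1318, 0] [-0.0224, 0.1486, 0] [-0.0248, 0.1647, 0] [-0.0271, 0.18, 0] [-0.0293, 0.1944, 0] 
[-0.002, 0.0132, 0] [-0.0038, 0.0251, 0] [-0.0054, 0.0356, 0] [-0.0067, 0.0447, 0] [-0.0079, 0.0523, 0] [-0.0088, 0.0584, 0] [-0.0095, 0.0631, 0] [-0.01, 0.0664, 0] [-0.0103, 0.0686, 0] [-0.0105, 0.0698, 0] [-0.0106, 0.0702, 0] [-0.0106, 0.0703, 0]
```

Request:
{"fn": "play_rows", "kwargs": {"commands": [{"linear":[0,0.0005,0],"yaw":0,"fingers":255},{"linear":[-0.0001,0.001,0],"yaw":0,"fingers":255},{"linear":[-0.0003,0.002,0],"yaw":0,"fingers":255},{"linear":[-0.0006,0.004,0],"yaw":0,"fingers":255},{"linear":[-0.0011,0.0072,0],"yaw":0,"fingers":255},{"linear":[-0.0018,0.012,0],"yaw":0,"fingers":255},{"linear":[-0.0027,0.018,0],"yaw":0,"fingers":255},{"linear":[-0.0039,0.0256,0],"yaw":0,"fingers":255},{"linear":[-0.0052,0.0347,0],"yaw":0,"fingers":255},{"linear":[-0.0068,0.0452,0],"yaw":0,"fingers":255},{"linear":[-0.0086,0.0571,0],"yaw":0,"fingers":255},{"linear":[-0.0106,0.0703,0],"yaw":0,"fingers":255}]}}

```text
time_s: 18.6
ee_pos: [0.5627, 0.0117, 0.2656]
orientation: [-3.137, 0.176, -0.0]
force: [0.6, -0.6, -6.4]
finger_gap: 0.0298
```

Request:
{"fn": "play_rows", "kwargs": {"commands": [{"linear":[-0.0022,0.0143,0],"yaw":0,"fingers":255},{"linear":[-0.0045,0.0297,0],"yaw":0,"fingers":255},{"linear":[-0.0069,0.0458,0],"yaw":0,"fingers":255},{"linear":[-0.0094,0.0626,0],"yaw":0,"fingers":255},{"linear":[-0.012,0.0798,0],"yaw":0,"fingers":255},{"linear":[-0.0147,0.0972,0],"yaw":0,"fingers":255},{"linear":[-0.0173,0.1146,0],"yaw":0,"fingers":255},{"linear":[-0.0199,0.1318,0],"yaw":0,"fingers":255},{"linear":[-0.0224,0.1486,0],"yaw":0,"fingers":255},{"linear":[-0.0248,0.1647,0],"yaw":0,"fingers":255},{"linear":[-0.0271,0.18,0],"yaw":0,"fingers":255},{"linear":[-0.0293,0.1944,0],"yaw":0,"fingers":255}]}}

```text
time_s: 20.1
ee_pos: [0.5334, 0.2061, 0.2655]
orientation: [-3.137, 0.176, -0.0]
force: [1.2, -1.0, -6.3]
finger_gap: 0.0298
```

Request:
{"fn": "play_rows", "kwargs": {"commands": [{"linear":[-0.002,0.0132,0],"yaw":0,"fingers":255},{"linear":[-0.0038,0.0251,0],"yaw":0,"fingers":255},{"linear":[-0.0054,0.0356,0],"yaw":0,"fingers":255},{"linear":[-0.0067,0.0447,0],"yaw":0,"fingers":255},{"linear":[-0.0079,0.0523,0],"yaw":0,"fingers":255},{"linear":[-0.0088,0.0584,0],"yaw":0,"fingers":255},{"linear":[-0.0095,0.0631,0],"yaw":0,"fingers":255},{"linear":[-0.01,0.0664,0],"yaw":0,"fingers":255},{"linear":[-0.0103,0.0686,0],"yaw":0,"fingers":255},{"linear":[-0.0105,0.0698,0],"yaw":0,"fingers":255},{"linear":[-0.0106,0.0702,0],"yaw":0,"fingers":255},{"linear":[-0.0106,0.0703,0],"yaw":0,"fingers":255}]}}

```text
time_s: 21.6
ee_pos: [0.523, 0.2753, 0.2656]
orientation: [3.137, -0.176, 0.0]
force: [-0.2, -0.3, -5.7]
finger_gap: 0.0296
```

```bash
python3 - <<'E'
from st import *
s=st()
for n in("scene","side"): cv2.imwrite(f"pics/l_{n}.png",manip.grab_frame(n))
for q in("bail_top","crate"):
  for n in ("scene","side"): print(q,n,[(r["confidence"],r["centre"]) for r in manip.spot_point(q,n)[:3]])
a=cv2.imread("pics/l_scene.png");b=cv2.imread("pics/l_side.png")
crop(a,265,130,110,140,4,"pics/f1.png");crop(b,165,175,90,140,4,"pics/f2.png")
cv2.imwrite("pics/l3.png",np.hstack([cv2.imread("pics/f1.png"),cv2.imread("pics/f2.png")]))
E
```

```text
t 21.6 tcp [0.523  0.2753 0.2656] yaw -0.1122 tilt z [ 0. -0. -1.] F [-0.19 -0.34 -5.67] gap 0.0296 q [-0.06  0.37 -0.66  1.66  0.24  1.2  -0.88]
bail_top scene [(0.68, [0.5192, 0.2696, 0.151])]
bail_top side [(0.9, [0.5244, 0.2743, 0.1482]), (0.2, [0.7638, 0.1227, -0.0024])]
crate scene [(0.58, [0.5231, 0.2683, 0.0423])]
crate side [(0.77, [0.5221, 0.2699, 0.0425])]
```

View pics/l3.png

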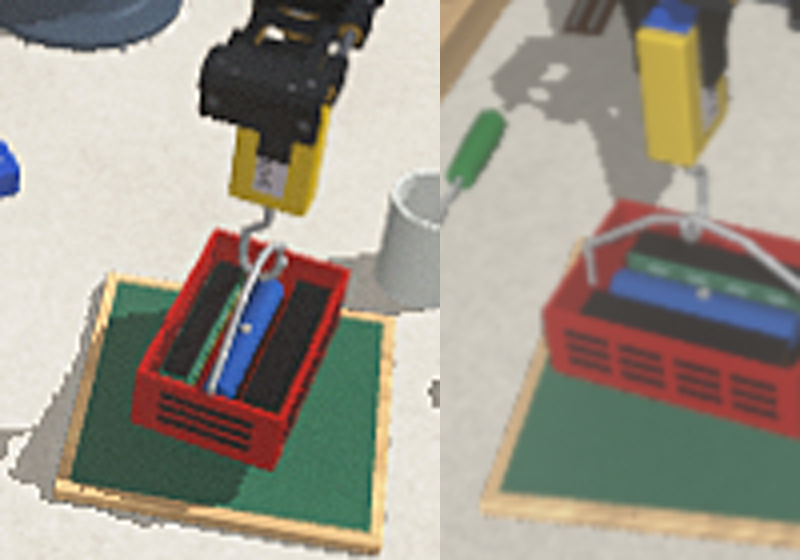

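Request:
{"fn": "play_rows", "kwargs": {"commands": [{"linear":[0,0.001,-0.002],"yaw":0,"fingers":255},{"linear":[0,0.001,-0.006],"yaw":0,"fingers":255},{"linear":[0,0.001,-0.01],"yaw":0,"fingers":255},{"linear":[0,0.001,-0.014],"yaw":0,"fingers":255},{"linear":[0,0.001,-0.017],"yaw":0,"fingers":255},{"linear":[0,0.001,-0.02],"yaw":0,"fingers":255},{"linear":[0,0.001,-0.022],"yaw":0,"fingers":255},{"linear":[0,0.001,-0.024],"yaw":0,"fingers":255},{"linear":[0,0.001,-0.026],"yaw":0,"fingers":255},{"linear":[0,0.001,-0.028],"yaw":0,"fingers":255},{"linear":[0,0.001,-0.03],"yaw":0,"fingers":255},{"linear":[0,0.001,-0.032],"yaw":0,"fingers":255}]}}

```text
time_s: 23.4
ee_pos: [0.523, 0.2764, 0.2335]
orientation: [3.137, -0.176, 0.0]
force: [-0.2, -0.7, -6.3]
finger_gap: 0.0299
```

Request:
{"fn": "play_rows", "kwargs": {"commands": [{"linear":[0,0,-0.002],"yaw":0,"fingers":255},{"linear":[0,0,-0.005],"yaw":0,"fingers":255},{"linear":[0,0,-0.008],"yaw":0,"fingers":255},{"linear":[0,0,-0.011],"yaw":0,"fingers":255},{"linear":[0,0,-0.014],"yaw":0,"fingers":255},{"linear":[0,0,-0.018],"yaw":0,"fingers":255},{"linear":[0,0,-0.018],"yaw":0,"fingers":255}]}}

```text
time_s: 24.28
ee_pos: [0.523, 0.2767, 0.2155]
orientation: [-3.136, 0.176, -0.0]
force: [-0.3, -0.1, -0.8]
finger_gap: 0.0298
```

```bash
python3 - <<'E'
from st import *
s=st()
for n in("scene","side"): cv2.imwrite(f"pics/m_{n}.png",manip.grab_frame(n))
for q in("bail_top","crate","hook_mouth"):
  for n in ("scene","side"): print(q,n,[(r["confidence"],r["centre"]) for r in manip.spot_point(q,n)[:3]])
a=cv2.imread("pics/m_scene.png");b=cv2.imread("pics/m_side.png")
crop(a,265,130,110,140,4,"pics/f1.png");crop(b,165,175,90,140,4,"pics/f2.png")
cv2.imwrite("pics/m3.png",np.hstack([cv2.imread("pics/f1.png"),cv2.imread("pics/f2.png")]))
E
```

```text
t 24.27 tcp [0.523  0.2767 0.2155] yaw -0.1119 tilt z [ 0.  0. -1.] F [-0.32 -0.08 -0.85] gap 0.0298 q [-0.07  0.41 -0.64  1.72  0.27  1.1  -0.91]
bail_top scene [(0.95, [0.523, 0.2737, 0.1221]), (0.22, [0.5235, 0.2713, 0.0143])]
bail_top side [(0.75, [0.5232, 0.2713, 0.1225])]
crate scene [(0.89, [0.525, 0.2708, 0.0105])]
crate side [(0.7, [0.5209, 0.2752, 0.1401]), (0.63, [0.5226, 0.2745, 0.013])]
hook_mouth scene [(0.59, [0.3844, -0.0667, 0.0206]), (0.45, [0.5259, 0.2728, 0.14]), (0.29, [0.6788, -0.3367, -0.0005])]
hook_mouth side [(0.59, [0.5192, 0.2718, 0.1408]), (0.52, [0.3873, -0.0722, 0.0137])]
```

View pics/m3.png

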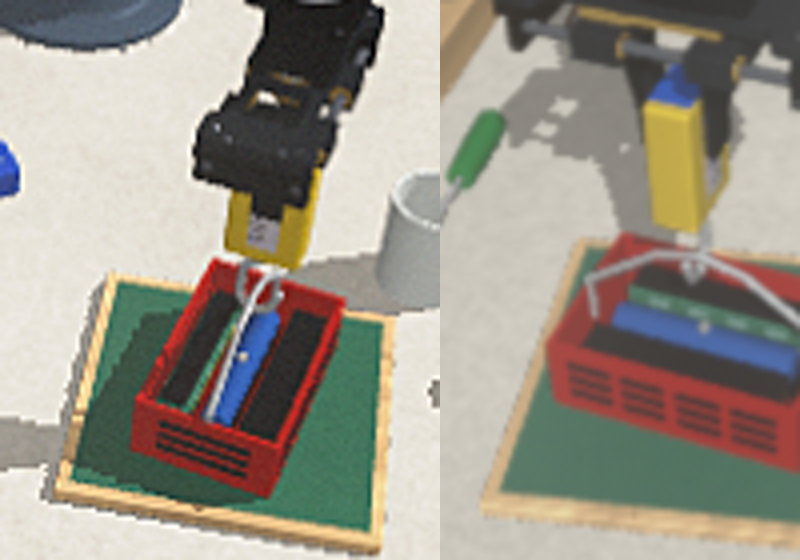

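Request:
{"fn": "play_rows", "kwargs": {"commands": [{"linear":[0,0,-0.005],"yaw":0,"fingers":255},{"linear":[0,0,-0.011],"yaw":0,"fingers":255},{"linear":[0,0,-0.017],"yaw":0,"fingers":255},{"linear":[0,0,-0.021],"yaw":0,"fingers":255},{"linear":[0,0,-0.0213],"yaw":0,"fingers":255},{"linear":[0,0,-0.0213],"yaw":0,"fingers":255}]}}

```text
time_s: 25.42
ee_pos: [0.523, 0.2765, 0.1943]
orientation: [-3.137, 0.176, -0.0]
force: [-0.6, -0.1, -1.1]
finger_gap: 0.0299
```

```bash
python3 - <<'E'
from st import *
s=st()
for n in("scene","side"): cv2.imwrite(f"pics/n_{n}.png",manip.grab_frame(n))
for q in("bail_top","hook_mouth"):
  for n in ("scene","side"): print(q,n,[(r["confidence"],r["centre"]) for r in manip.spot_point(q,n)[:3]])
a=cv2.imread("pics/n_scene.png");b=cv2.imread("pics/n_side.png")
crop(a,290,150,66,80,6,"pics/f1.png");crop(b,190,195,66,80,6,"pics/f2.png")
cv2.imwrite("pics/n3.png",np.hstack([cv2.imread("pics/f1.png"),cv2.imread("pics/f2.png")]))
E
```

```text
t 25.43 tcp [0.523  0.2765 0.1943] yaw -0.1119 tilt z [ 0.  0. -1.] F [-0.57 -0.14 -1.06] gap 0.0299 q [-0.08  0.43 -0.63  1.74  0.29  1.06 -0.93]
bail_top scene [(0.97, [0.5217, 0.272, 0.1218])]
bail_top side [(0.83, [0.5239, 0.2723, 0.1191])]
hook_mouth scene [(0.54, [0.5219, 0.2747, 0.1198])]
hook_mouth side [(0.36, [0.5211, 0.2731, 0.1191])]
```

View pics/n3.png

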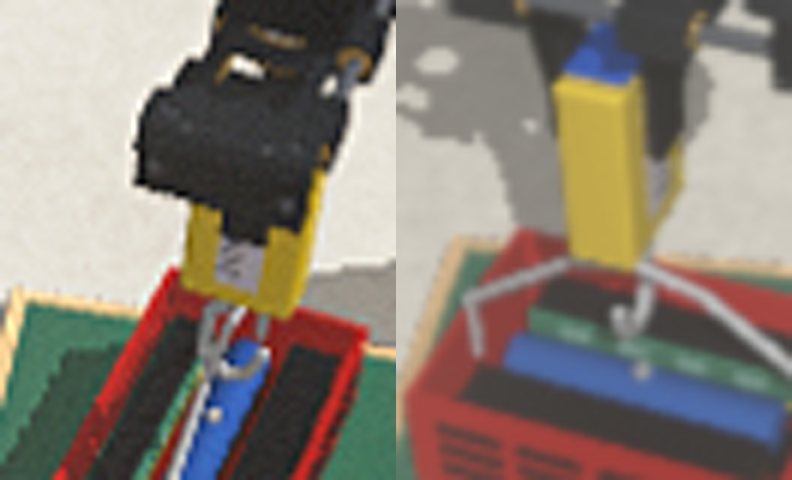

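Request:
{"fn": "play_rows", "kwargs": {"commands": [{"linear":[-0.0005,-0.005,0],"yaw":0,"fingers":255},{"linear":[-0.0015,-0.013,0],"yaw":0,"fingers":255},{"linear":[-0.0025,-0.022,0],"yaw":0,"fingers":255},{"linear":[-0.0035,-0.031,0],"yaw":0,"fingers":255},{"linear":[-0.0045,-0.04,0],"yaw":0,"fingers":255},{"linear":[-0.0055,-0.048,0],"yaw":0,"fingers":255},{"linear":[-0.0058,-0.052,0],"yaw":0,"fingers":255},{"linear":[-0.0058,-0.052,0],"yaw":0,"fingers":255}]}}

```text
time_s: 26.72
ee_pos: [0.5172, 0.2242, 0.1943]
orientation: [-3.137, 0.177, -0.0]
force: [0.0, 0.1, -1.8]
finger_gap: 0.0299
```

```bash
python3 - <<'E'
from st import *
s=st()
for n in("scene","side"): cv2.imwrite(f"pics/o_{n}.png",manip.grab_frame(n))
for q in("bail_top","hook_mouth","crate"):
  for n in ("scene","side"): print(q,n,[(r["confidence"],r["centre"]) for r in manip.spot_point(q,n)[:3]])
a=cv2.imread("pics/o_scene.png");b=cv2.imread("pics/o_side.png")
crop(a,265,130,110,140,4,"pics/f1.png");crop(b,165,175,90,140,4,"pics/f2.png")
cv2.imwrite("pics/o3.png",np.hstack([cv2.imread("pics/f1.png"),cv2.imread("pics/f2.png")]))
E
```

```text
t 26.73 tcp [0.5172 0.2242 0.1943] yaw -0.1125 tilt z [ 0.  0. -1.] F [ 0.02  0.13 -1.84] gap 0.0299 q [ 0.01  0.39 -0.64  1.81  0.26  1.03 -0.84]
bail_top scene [(0.89, [0.52, 0.2726, 0.1208]), (0.65, [0.5183, 0.2226, 0.091])]
bail_top side [(0.72, [0.5217, 0.2725, 0.1194])]
hook_mouth scene [(0.53, [0.384, -0.0653, 0.016]), (0.46, [0.5159, 0.2213, 0.1189])]
hook_mouth side [(0.58, [0.5127, 0.2216, 0.1223]), (0.47, [0.3892, -0.0701, 0.0139])]
crate scene [(0.8, [0.5216, 0.2688, 0.0109]), (0.21, [0.5189, 0.2228, 0.1204])]
crate side [(0.79, [0.5222, 0.2692, 0.0145])]
```

View pics/o3.png

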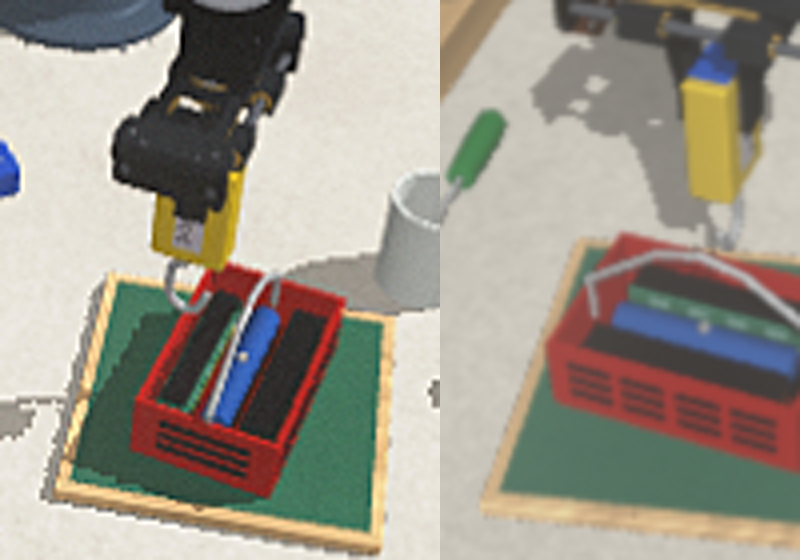

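Request:
{"fn": "play_rows", "kwargs": {"commands": [{"linear":[0,-0.003,0.015],"yaw":0,"fingers":255},{"linear":[0,-0.006,0.04],"yaw":0,"fingers":255},{"linear":[-0.001,-0.015,0.065],"yaw":0.01,"fingers":255},{"linear":[-0.003,-0.035,0.085],"yaw":0.03,"fingers":255},{"linear":[-0.006,-0.065,0.096],"yaw":0.05,"fingers":255},{"linear":[-0.009,-0.1,0.096],"yaw":0.08,"fingers":255},{"linear":[-0.012,-0.14,0.096],"yaw":0.11,"fingers":255},{"linear":[-0.015,-0.18,0.096],"yaw":0.14,"fingers":255},{"linear":[-0.018,-0.22,0.096],"yaw":0.17,"fingers":255},{"linear":[-0.021,-0.26,0.096],"yaw":0.2,"fingers":255},{"linear":[-0.024,-0.3,0.096],"yaw":0.23,"fingers":255},{"linear":[-0.027,-0.34,0.096],"yaw":0.26,"fingers":255}]}}

```text
time_s: 28.62
ee_pos: [0.4901, -0.1168, 0.2916]
orientation: [3.132, 0.234, 0.003]
force: [0.6, 0.4, -1.4]
finger_gap: 0.0295
```

Request:
{"fn": "play_rows", "kwargs": {"commands": [{"linear":[-0.003,-0.04,0],"yaw":0.03,"fingers":255},{"linear":[-0.006,-0.08,0],"yaw":0.06,"fingers":255},{"linear":[-0.009,-0.12,0],"yaw":0.09,"fingers":255},{"linear":[-0.012,-0.155,0],"yaw":0.115,"fingers":255},{"linear":[-0.015,-0.185,0],"yaw":0.138,"fingers":255},{"linear":[-0.0175,-0.208,0],"yaw":0.155,"fingers":255},{"linear":[-0.0183,-0.222,0],"yaw":0.1635,"fingers":255},{"linear":[-0.0183,-0.2264,0],"yaw":0.1635,"fingers":255},{"linear":[-0.0183,-0.2264,0],"yaw":0.1635,"fingers":255},{"linear":[-0.0183,-0.2264,0],"yaw":0.1635,"fingers":255}]}}

```text
time_s: 29.88
ee_pos: [0.4723, -0.3408, 0.2904]
orientation: [-3.103, -0.49, -0.001]
force: [-0.5, 0.4, -1.9]
finger_gap: 0.0298
```

```bash
python3 - <<'E'
from st import *
s=st()
for n in("scene","side"): cv2.imwrite(f"pics/p_{n}.png",manip.grab_frame(n))
for q in("scale_grip","hook_seat","hook_mouth","scale","dock_floor"):
  for n in ("scene","side"): print(q,n,[(r["confidence"],r["centre"]) for r in manip.spot_point(q,n)[:3]])
a=cv2.imread("pics/p_scene.png");b=cv2.imread("pics/p_side.png")
crop(a,110,60,90,130,4,"pics/e1.png");crop(b,250,40,80,130,4,"pics/e2.png")
cv2.imwrite("pics/p3.png",np.hstack([cv2.imread("pics/e1.png"),cv2.imread("pics/e2.png")]))
E
```

```text
t 29.88 tcp [ 0.4723 -0.3408  0.2904] yaw 0.3132 tilt z [ 0.  0. -1.] F [-0.45  0.41 -1.89] gap 0.0298 q [ 0.87  0.29 -0.4   1.65  0.12  1.22  0.76]
scale_grip scene [(0.66, [0.3283, 0.0027, 0.0172]), (0.57, [0.4726, -0.3414, 0.3114])]
scale_grip side [(0.7, [0.4738, -0.337, 0.3087]), (0.63, [0.3259, 0.0068, 0.0141]), (0.57, [0.4737, -0.344, 0.1887])]
hook_seat scene [(0.61, [0.4031, -0.081, 0.0134]), (0.33, [0.5578, 0.5027, 0.0007])]
hook_seat side [(0.56, [0.4684, -0.3405, 0.1887]), (0.5, [0.4018, -0.0864, 0.0185])]
hook_mouth scene [(0.64, [0.4709, -0.3437, 0.2144]), (0.44, [0.3881, -0.0682, 0.0171])]
hook_mouth side [(0.45, [0.388, -0.0681, 0.0151]), (0.36, [0.4679, -0.3392, 0.2177])]
scale scene [(0.88, [0.3728, -0.0509, 0.0136]), (0.78, [0.4696, -0.34, 0.2424]), (0.53, [0.472, -0.3441, 0.2136])]
scale side [(0.73, [0.4708, -0.341, 0.2445]), (0.66, [0.3696, -0.0511, 0.0139]), (0.65, [0.4743, -0.3434, 0.0833])]
dock_floor scene [(0.64, [0.474, -0.344, 0.0873])]
dock_floor side [(0.88, [0.4734, -0.3435, 0.0864])]
```

View pics/p3.png

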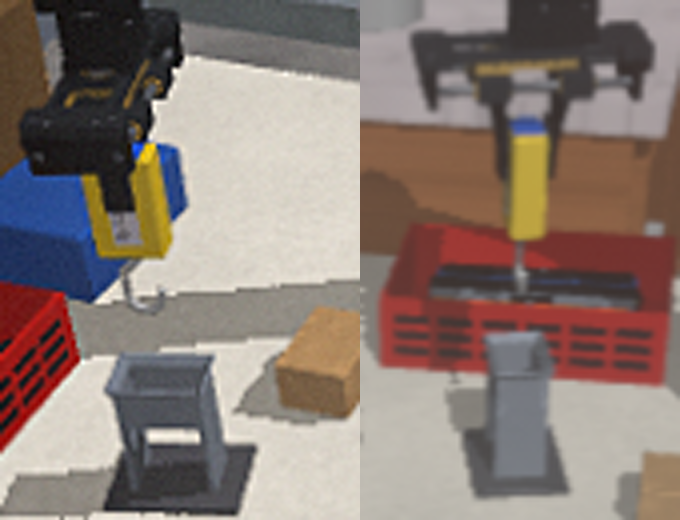

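Request:
{"fn": "play_rows", "kwargs": {"commands": [{"linear":[-0.0004,-0.0014,0],"yaw":-0.002,"fingers":255},{"linear":[-0.0004,-0.0014,-0.02],"yaw":-0.002,"fingers":255},{"linear":[-0.0004,-0.0014,-0.045],"yaw":-0.002,"fingers":255},{"linear":[-0.0004,-0.0014,-0.065],"yaw":-0.002,"fingers":255},{"linear":[-0.0004,-0.0014,-0.085],"yaw":-0.002,"fingers":255},{"linear":[-0.0004,-0.0014,-0.1],"yaw":-0.002,"fingers":255},{"linear":[-0.0004,-0.0014,-0.11],"yaw":-0.002,"fingers":255},{"linear":[-0.0004,-0.0014,-0.114],"yaw":-0.002,"fingers":255},{"linear":[-0.0004,-0.0014,-0.114],"yaw":-0.002,"fingers":255}]}}

```text
time_s: 31.6
ee_pos: [0.4716, -0.3434, 0.1765]
orientation: [3.104, 0.484, 0.001]
force: [0.7, 0.3, -1.0]
finger_gap: 0.03
```

```bash
python3 - <<'E'
from st import *
s=st()
for n in("scene","side"): cv2.imwrite(f"pics/q_{n}.png",manip.grab_frame(n))
a=cv2.imread("pics/q_scene.png");b=cv2.imread("pics/q_side.png")
crop(a,120,90,66,100,5,"pics/e1.png");crop(b,260,70,66,100,5,"pics/e2.png")
cv2.imwrite("pics/q3.png",np.hstack([cv2.imread("pics/e1.png"),cv2.imread("pics/e2.png")]))
E
```

```text
t 31.6 tcp [ 0.4716 -0.3434  0.1765] yaw 0.3096 tilt z [ 0. -0. -1.] F [ 0.68  0.29 -1.03] gap 0.03 q [ 0.85  0.39 -0.38  1.79  0.17  0.99  0.71]
```

View pics/q3.png

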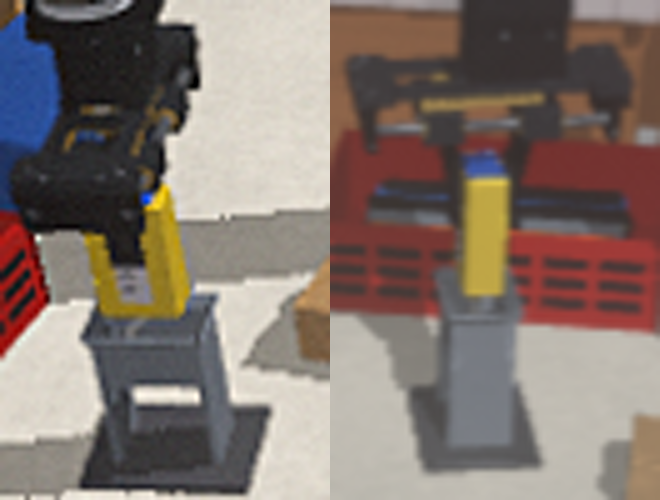

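Request:
{"fn": "play_rows", "kwargs": {"commands": [{"linear":[0.0002,0.0008,-0.004],"yaw":0.001,"fingers":255},{"linear":[0.0002,0.0008,-0.01],"yaw":0.001,"fingers":255},{"linear":[0.0002,0.0008,-0.016],"yaw":0.001,"fingers":255},{"linear":[0.0002,0.0008,-0.022],"yaw":0.001,"fingers":255},{"linear":[0.0002,0.0008,-0.028],"yaw":0.001,"fingers":255},{"linear":[0.0002,0.0008,-0.034],"yaw":0.001,"fingers":255},{"linear":[0.0002,0.0008,-0.039],"yaw":0.001,"fingers":255},{"linear":[0.0002,0.0008,-0.042],"yaw":0.001,"fingers":255},{"linear":[0.0002,0.0008,-0.042],"yaw":0.001,"fingers":255}]}}

```text
time_s: 32.83
ee_pos: [0.4718, -0.3426, 0.1343]
orientation: [3.104, 0.486, 0.0]
force: [0.7, 0.6, -2.0]
finger_gap: 0.0301
```

```bash
python3 - <<'E'
from st import *
s=st()
for n in("scene","side"): cv2.imwrite(f"pics/r_{n}.png",manip.grab_frame(n))
a=cv2.imread("pics/r_scene.png");b=cv2.imread("pics/r_side.png")
crop(a,120,90,66,100,5,"pics/e1.png");crop(b,260,70,66,100,5,"pics/e2.png")
cv2.imwrite("pics/r3.png",np.hstack([cv2.imread("pics/e1.png"),cv2.imread("pics/e2.png")]))
E
```

```text
t 32.83 tcp [ 0.4718 -0.3426  0.1343] yaw 0.3105 tilt z [ 0. -0. -1.] F [ 0.69  0.63 -2.05] gap 0.0301 q [ 0.84  0.44 -0.37  1.83  0.2   0.91  0.69]
```

View pics/r3.png

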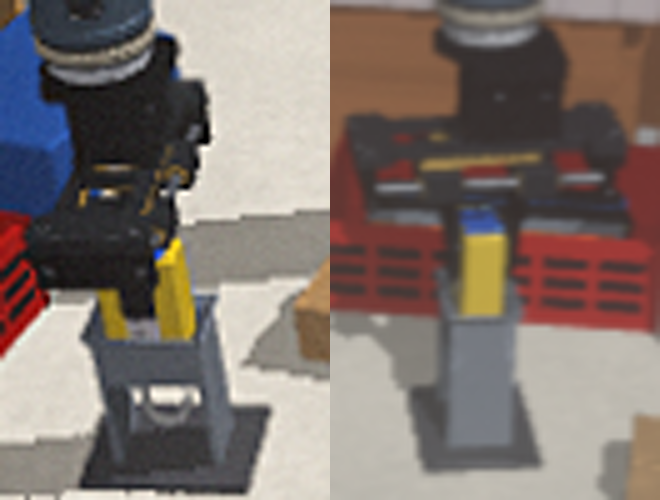

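Request:
{"fn": "play_rows", "kwargs": {"commands": [{"linear":[0,0,-0.001],"yaw":0,"fingers":255},{"linear":[0,0,-0.0015],"yaw":0,"fingers":255},{"linear":[0,0,-0.0015],"yaw":0,"fingers":255}]}}

```text
time_s: 33.3
ee_pos: [0.4718, -0.3427, 0.134]
orientation: [3.103, 0.486, 0.001]
force: [-1.9, 1.9, 5.9]
finger_gap: 0.0301
```

```bash
python3 - <<'E'
from st import *
st()
E
```

```text
t 33.3 tcp [ 0.4718 -0.3427  0.134 ] yaw 0.3104 tilt z [ 0.    -0.001 -1.   ] F [-1.88  1.87  5.87] gap 0.0301 q [ 0.84  0.44 -0.37  1.83  0.2   0.9   0.69]
```

Request:
{"fn": "play_rows", "kwargs": {"commands": [{"linear":[0,0,0.001],"yaw":0,"fingers":255},{"linear":[0,0,0.001],"yaw":0,"fingers":100},{"linear":[0,0,0.001],"yaw":0,"fingers":0},{"linear":[0,0,0.001],"yaw":0,"fingers":0},{"linear":[0,0,0.001],"yaw":0,"fingers":0},{"linear":[0,0,0.001],"yaw":0,"fingers":0},{"linear":[0,0,0.001],"yaw":0,"fingers":0}]}}

```text
time_s: 34.17
ee_pos: [0.4717, -0.3425, 0.1338]
orientation: [-3.104, -0.486, -0.0]
force: [-0.6, 0.4, -0.3]
finger_gap: 0.0813
```

Request:
{"fn": "play_rows", "kwargs": {"commands": [{"linear":[0,0,0.01],"yaw":0,"fingers":0},{"linear":[0,0,0.03],"yaw":0,"fingers":0},{"linear":[0,0,0.06],"yaw":0,"fingers":0},{"linear":[0,0,0.1],"yaw":0,"fingers":0},{"linear":[-0.01,-0.03,0.13],"yaw":0,"fingers":0},{"linear":[-0.03,-0.07,0.13],"yaw":0,"fingers":0},{"linear":[-0.05,-0.11,0.13],"yaw":0,"fingers":0},{"linear":[-0.06,-0.13,0.13],"yaw":0,"fingers":0},{"linear":[-0.06,-0.13,0.13],"yaw":0,"fingers":0}]}}

```text
time_s: 35.3
ee_pos: [0.4109, -0.4735, 0.2637]
orientation: [-3.104, -0.481, -0.0]
force: [0.8, 1.0, -0.8]
finger_gap: 0.0873
```

```bash
python3 - <<'E'
from st import *
s=st()
for n in("scene","side"): cv2.imwrite(f"pics/s_{n}.png",manip.grab_frame(n))
for q in("scale","crate","board","bail_top"):
  for n in ("scene","side"): print(q,n,[(r["confidence"],r["centre"]) for r in manip.spot_point(q,n)[:3]])
a=cv2.imread("pics/s_scene.png");b=cv2.imread("pics/s_side.png")
crop(a,120,110,66,90,6,"pics/e1.png");crop(b,260,90,66,90,6,"pics/e2.png")
cv2.imwrite("pics/s3.png",np.hstack([cv2.imread("pics/e1.png"),cv2.imread("pics/e2.png")]))
E
```

```text
t 35.3 tcp [ 0.4109 -0.4735  0.2637] yaw 0.3077 tilt z [ 0.  0. -1.] F [ 0.83  1.   -0.81] gap 0.0873 q [ 1.04  0.38 -0.33  1.59  0.13  1.19  0.98]
scale scene [(0.6, [0.4699, -0.3423, 0.0875])]
scale side [(0.82, [0.372, -0.0484, 0.0124]), (0.47, [0.4689, -0.3455, 0.0862]), (0.43, [0.523, 0.2707, 0.0134])]
crate scene [(0.68, [0.5268, 0.2686, 0.0112])]
crate side [(0.79, [0.5211, 0.2704, 0.0127])]
board scene [(0.43, [0.5254, 0.2714, 0.0127])]
board side [(0.66, [0.5238, 0.2744, 0.0001])]
bail_top scene [(0.73, [0.5224, 0.2737, 0.1218]), (0.63, [0.469, -0.3417, 0.0026])]
bail_top side [(0.92, [0.5242, 0.2709, 0.1193]), (0.44, [0.4744, -0.3424, 0.1515])]
```

View pics/s3.png

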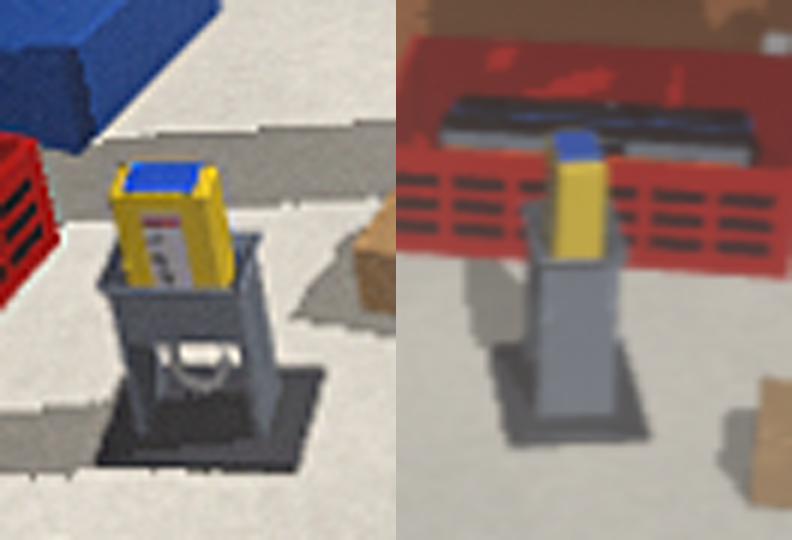

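View pics/s_scene.png

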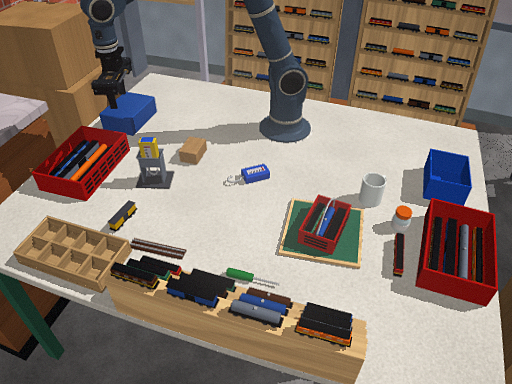

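View pics/s_side.png

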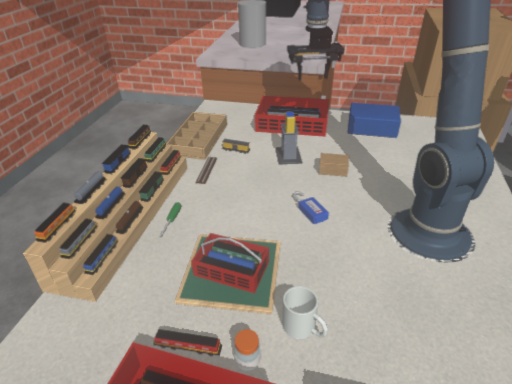

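```bash
python3 - <<'E'
import cv2,numpy as np
a=cv2.imread("pics/a_scene.png").astype(int);b=cv2.imread("pics/s_scene.png").astype(int)
sl=np.s_[132:165,134:168]
for dy in(-2,-1,0,1,2): print(dy,[round(np.abs(a[sl]-np.roll(b,(dy,dx),(0,1))[sl]).mean(),1) for dx in(-1,0,1)])
d=np.abs(a-b).sum(2)>60
cv2.imwrite("pics/diff.png",(d*255).astype(np.uint8))
from bench import manip
print(manip.close_job())
E
```

```text
-2 [np.float64(22.1), np.float64(18.2), np.float64(21.6)]
-1 [np.float64(20.1), np.float64(13.2), np.float64(18.9)]
0 [np.float64(17.9), np.float64(7.8), np.float64(16.3)]
1 [np.float64(24.4), np.float64(18.0), np.float64(23.5)]
2 [np.float64(30.4), np.float64(27.2), np.float64(29.9)]
the job is handed in; nothing more can be done
None
```

View pics/diff.png

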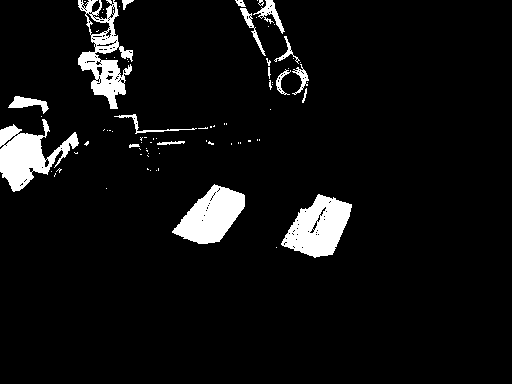

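The job is done and handed in at about 35 s of the 72 s allowed. I took the yellow scale from its dock and hooked the crate's handle. The crate hung about 41 mm clear of the table and was held there about 3 s. I then carried it to the board, set it down, unhooked it and put the scale back in its dock.

- **Crate:** the last pictures show it upright on the board at about (0.523, 0.270). The board's centre measured (0.5225, 0.2705).
- **Scale:** it stands upright and seated. It stopped on the pocket floor with the gripper at the same height as at pick-up (0.134 m). Its picture matches the starting one with no shift to the nearest pixel.
- **Other goods:** comparing the first and last scene pictures, apart from the crate, the arm and patches that look like its shadow, nothing changed.
- **Forces:** the highest wrist reading was about 7 N. It came at the end-of-call readings, so shorter peaks would not show.

No check failed. While the crate hung, the scene pictures before and after the 3 s hold differed slightly more at the crate than at the fixed board (3.6 against 2.5 grey levels). The position estimates agreed to within about 4 mm, which is their own accuracy.

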